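Refill a battery magazine with a pedal loader

TASK

Refill the clear battery magazine: slide its gate fully open, then lay the loose nine-volt batteries one at a time flat in the loading trough, snap terminals towards the tube, and drive each one in by pressing the red pedal down to its stop and letting it come back up. When every battery on the bench is in the tube, slide the gate shut. Leave the other things on the bench where they are.

Things in the scene. Friction and masses are not known exactly. Their poses are not given: they have to be found in the camera images.
- gate (a joint): retaining gate of the magazine: a steel plate across the tube mouth that slides sideways, towards the robot's side of the loader (along +y of mouth). Metres: 0 = shut, 0.040 = fully open. It stays where it is left (about 1.5 N of friction). It runs 8 to 24 mm above the bore floor, in a plane 5 mm in front of the mouth, and cannot shut on a battery that sticks out
- gate_tab (a point): point on the gate's yellow upright tab, 54 mm above the bench, 10 mm below the tab's top; the tab is 10 mm thick along the feed direction (x of mouth), 12 mm along the slide and 36 mm tall. It moves with the gate; both 10 mm faces are free for fingers down to 30 mm above the bench
- pedal (a joint): red spring pedal with a black rubber tread, hinged on the drive housing and reaching out towards the robot. Radians: 0 = up (at rest, sloping 0.5 rad up from the hinge), 0.5 = down at its stop, level. It springs back when let go: about 2.5 N on the pad starts it, 7 N holds it at the stop. It drives the brass ram: ram travel = 0.168 m per rad, 84 mm at the stop
- pedal_pad (a point): point on top of the pedal's tread where to press, 105 mm out from the hinge line and on the pedal's middle line (pedal 60 mm wide, 136 mm long); moves with the pedal, about 87 mm above the bench when up and 38 mm when down, where it is also 15 mm farther from the hinge as seen from above
- ram_face (a point): middle of the brass ram's pushing face (22 mm wide, 13 mm high). At rest 78 mm behind the tube mouth; with the pedal at its stop it is 6 mm inside the mouth. It comes out of the white drive housing, which spans x -178 to -84 mm and y -35 to 35 mm of mouth, 76 mm above the bench; the pedal lies on the housing's y side
- mouth (a point): tube mouth of the fixed magazine loader, mid-width on the bore floor, 20 mm above the bench. x points into the tube (feed direction, roughly to the robot's left), y level towards the robot, z up. The clear tube has a closed red far end, is 262 mm deep, bore 31.5 mm wide, 21 mm high, with a sight slot along its top, which is 44 mm above the bench
- trough (a point): middle of the open loading trough, on its floor, 20 mm above the bench, 40 mm before the mouth; axes as mouth. 78 mm long from resting ram to mouth, 30 mm wide between rails 3.5 mm high, flaring to 36 mm wide 6.5 mm above the floor; keep fingers over 7 mm above the floor. A battery lying flat here has its centre 8.75 mm above this point
- battery1_center (a point): centre of a loose nine-volt block battery, green with a silver end, 48.5 x 26.5 x 17.5 mm (x, y, z), 46 g, lying flat with its centre 8.75 mm up. Its x axis points to the silver end with the two snap terminals. Absent in some starts
- battery2_center (a point): centre of a loose nine-volt block battery, green with a silver end, 48.5 x 26.5 x 17.5 mm (x, y, z), 46 g, lying flat with its centre 8.75 mm up. Its x axis points to the silver end with the two snap terminals. Absent in some starts
- battery3_center (a point): centre of a loose nine-volt block battery, green with a silver end, 48.5 x 26.5 x 17.5 mm (x, y, z), 46 g, lying flat with its centre 8.75 mm up. Its x axis points to the silver end with the two snap terminals. Absent in some starts
- battery4_center (a point): centre of a loose nine-volt block battery, green with a silver end, 48.5 x 26.5 x 17.5 mm (x, y, z), 46 g, lying flat with its centre 8.75 mm up. Its x axis points to the silver end with the two snap terminals. Absent in some starts
- battery5_center (a point): centre of a loose nine-volt block battery, green with a silver end, 48.5 x 26.5 x 17.5 mm (x, y, z), 46 g, lying flat with its centre 8.75 mm up. Its x axis points to the silver end with the two snap terminals. Absent in some starts
- alarm_a: bystander, to be left where it is: round white alarm body, 104 mm across, 36 mm high; origin under its middle
- alarm_b: bystander, to be left where it is: round white alarm body, 104 mm across, 36 mm high; origin under its middle
- driver: bystander, to be left where it is: screwdriver lying flat, about 170 mm long; origin under its middle
- spanner: bystander, to be left where it is: spanner lying flat, about 150 mm long; origin under its middle
- tape: bystander, to be left where it is: yellow roll of tape lying flat, 84 mm across, 19 mm high; origin under its middle
- scanner: bystander, to be left where it is: grey hand scanner lying flat, about 160 x 62 x 38 mm; origin under its middle
- carton: bystander, to be left where it is: open cardboard carton, 110 x 150 x 50 mm; origin under its middle
Things that resemble listed ones, but are neither listed nor needed, are in the scene too. Leave any orange or yellow look-alike of the part that bears battery1_center alone.

How it is judged:
By the outcome, as a careful person would: the job done as asked, in the order asked, and still so for the second after the job is handed in, with the robot touching nothing.
Of battery1, battery2, battery3, battery4, battery5 only 3 to 5 are there at a start; the rules pass over those that are not, and their reading is None.
At some moment in a run one of battery1, battery2, battery3, battery4, battery5 may be knocked a few centimetres aside while the robot is not near it.
Once in a run the grip may slacken for a moment while it holds something.
It also fails if it takes over 210 s, if anything falls off the work surface, if the arm or the gripper's body presses on something with over 40 N, if the wrist force passes 120 N, or if a joint passes its speed limit or range.

ROBOT

A 6-joint arm with a two-finger parallel gripper is mounted at the origin on the work surface. World frame = base frame: x ahead of the robot, y to its left, z up, the work surface at z = 0. Lengths are in mm, angles in degrees, forces in N, time in s.
With the tool pointing down it reaches from about 300 to 850 mm from the base axis. Payload 4.2 kg.
Tool frame: the origin (TCP) lies at the very end of the fingers, on their centre line; the grasp point (between the pads) lies 19 mm behind it; x points along the fingers, y is the direction in which the jaws open and shut, and the axes are right-handed (so a half turn about x gives the same grasp; the last joint's range is limited). The gripper opens to 91 mm and grips with 3 to 60 N. Pads are 32 mm wide; open, the fingers measure 118 mm over their backs; the gripper's body (76 mm by 178 mm) begins 60 mm behind the grasp point.
Start: joints at [-69.213, 18.312, 89.639, -0, 72.044, -1.146], TCP at [214.778, -533.398, 213.976] pointing down, gripper open.
Joint ranges: [-177.97, 177.97], [-48.28, 115.42], [12.27, 149.76], [-77.06, 257.06], [2.81, 150.46], [-146.56, 146.56]. Speed limits (degrees/s): [147.25, 147.25, 180, 180, 180, 180].

INTERFACE

Orientations are given as [roll, pitch, yaw] about the fixed x, y, z axes, in that order (R = Rz(yaw) Ry(pitch) Rx(roll)).
In Python, from workcell import sensors, grab_frame, job_done, finder gives the robot as it stands.
- The arm moves only by the tool play_rows, never from a script. Its argument "motion" is a list of rows, each a list of 5 numbers: the shift along the world's x, y, z in m, then the turn about the world's z in rad, then the opening, from 0 (shut) to 1 (fully open). In form: [[tx, ty, tz, roll, fingers], ...]. A call has exactly 8 rows; each row is the pose to reach, as a shift and turn from the pose commanded when the call began; what a row does not reach only later rows make up. A row lasts 1/12 s, in which the tool goes at most 41.7 mm and 7.16 degrees, less where a joint would pass 70% of its speed; a pose out of reach is approached as far as the arm can. A call with a gripper value outside its range is refused whole. The fingers move at their own pace and stop on an object; "squeeze" is the grip in N (left out, the last holds). Time passes only in rows, so rows that repeat a pose let the fingers close, or fill a call up. It gives the time, the measured TCP pose, the force and the opening at its end, in the units of the state.
- sensors.state(): the state, without advancing time (a new reading comes with each control period).
- grab_frame(name): name is "scene" or "top" or "wrist"; returns a dict with "img" (400x640x3 uint8, blue, green, red), "fx", "fy", "cx", "cy" (pixels), "rvec" (rotation vector, rad) and "tvec" (3), from world to camera coordinates, as OpenCV has them; the wrist camera has in their place "tool_from_camera" (4x4, takes a point from camera to tool coordinates, whose origin is the TCP and whose axes are the tool frame's). Camera axes: x right, y down, z forward; pixel columns grow to the right and rows downward; lengths in mm; the calibration is good to about 2 mm. A picture is of the moment at which its call begins: read the wrist's pose just before it. There is no depth.
- job_done(): hands the job in, once; it reports no verdict.
Trained networks look in a picture, given as the dict that the camera call returned (one of the last four; its "shot" number tells which), for a name from the list of things; names that differ only in an ending like _2 or _b are one class to them, and where a whole thing is asked for, a point or a joint stands for the part that bears it (a point fixed in the world has none). Each returns a list of dicts, best first, with "conf" (0 to 1); they miss things now and then, are a little off and sometimes report something else, mostly with a low value. They report only what shows in the picture. A call takes as long as a camera call. They do not tell look-alikes from the thing itself.
- finder.spot_in(picture, label): "point" ([column, row] in pixels, amid what is visible of it).
- finder.spot_point(picture, label): "point" ([column, row] in pixels: a listed point, or the origin of a listed thing).
The state is a dict: "time_s": time; "qpos": joint angles; "qvel": joint speeds; "effort": joint torques, N m; "ee_pos": TCP position; "ee_rot": TCP orientation; "force": force on the tool from outside, world axes, zero at the start; "torque": the same for the moment, N m; "gripper_width": finger opening in mm.
Only numpy, scipy, OpenCV 4.12 (cv2) and the standard library are available. Lean on these libraries where they do the work, as an engineer would, in place of code of your own. Each camera call takes 0.05 s, during which the arm holds its last target.

## Working session

There is one attempt and no reset: what is moved stays moved. The work goes in short steps, Python scripts to look and compute and a tool call to move; the robot and the scene stay as the last step left them, time stands still between calls to the robot, and variables do not carry over. Pictures are saved under pics/ and viewed, and the job is handed in when it is done.

Besides the shell and the picture viewer there is one more tool, called after "Emit:" by a JSON object that holds its "fn" and its "kwargs", one argument or row to a line. play_rows: Moves the arm, as the interface text tells. Its arguments: {"type":"object","properties":{"motion":{"type":"array","items":{"type":"array","items":{"type":"number"}}},"squeeze":{"type":"number"}},"required":["motion"]}

```bash
mkdir -p pics; ls; cat > h.py <<'E'
import numpy as np, cv2, json
from workcell import sensors, grab_frame, job_done, finder
def cam(f):
    R=cv2.Rodrigues(np.array(f["rvec"],float))[0]; t=np.array(f["tvec"],float).reshape(3)
    return R,t
def ray(f,px):
    R,t=cam(f); d=np.array([(px[0]-f["cx"])/f["fx"],(px[1]-f["cy"])/f["fy"],1.0])
    return -R.T@t, R.T@d
def toz(f,px,z):
    o,d=ray(f,px); return o+d*(z-o[2])/d[2]
def proj(f,P):
    R,t=cam(f); c=R@np.array(P,float)+t
    return [c[0]/c[2]*f["fx"]+f["cx"],c[1]/c[2]*f["fy"]+f["cy"]]
def wristify(f,s):
    # give wrist frame rvec/tvec
    from scipy.spatial.transform import Rotation as Ro
    T=np.eye(4);T[:3,:3]=Ro.from_euler('xyz',s["ee_rot"],degrees=True).as_matrix();T[:3,3]=s["ee_pos"]
    W=T@np.array(f["tool_from_camera"]); C=np.linalg.inv(W)
    f=dict(f); f["rvec"]=cv2.Rodrigues(C[:3,:3])[0]; f["tvec"]=C[:3,3]; return f
E
python3 - <<'E'
from h import *
s=sensors.state(); print(s)
for n in ["scene","top","wrist"]:
    f=grab_frame(n); cv2.imwrite(f"pics/{n}0.png",f["img"])
    print(n,f.get("rvec"),f.get("tvec"),f["fx"],f["cx"],f["cy"],f["shot"])
    if n=="wrist": print(f["tool_from_camera"])
    else: print((lambda R_t:-R_t[0].T@R_t[1])(cam(f)))
E
```

```text
pics
{'time_s': 0.0, 'qpos': array([-6.92118184e+01,  1.83518230e+01,  8.97071097e+01, -6.22040775e-04,
        7.20431131e+01, -1.14446941e+00]), 'qvel': array([-0.07819745,  0.06020129, -0.04582114,  0.02524455, -0.03710117,
       -0.06882868]), 'effort': array([ 6.26748570e-04, -4.12454152e+01, -2.31976426e+01,  7.26849446e-02,
        4.59113298e-02, -1.51887384e-04]), 'ee_pos': array([ 214.60260036, -532.90412358,  213.11368717]), 'ee_rot': array([-90.81241997,  89.89795251, 111.12042335]), 'force': array([-0.18813124, -0.2103856 , -0.31488298]), 'torque': array([ 0.01602073, -0.05196504,  0.06799963]), 'gripper_width': 91.3695991167037}
scene [ 2.07013106  0.87453354 -0.46351568] [-311.95077845 -140.210315   1686.77031862] 462.3008362779389 323.6025343537779 199.97533440017526 1
[1267.07443602 -757.8920302   884.47067364]
top [ 2.13208985 -2.06823719  0.2426234 ] [ -20.49861073  514.39916097 1467.75520298] 464.72570086362254 316.6306742998367 197.7009240630265 2
[ 167.914921     -8.85449329 1546.3046928 ]
wrist None None 336.45632563330986 318.2742998154775 194.24229619628542 3
[[-4.90931469e-04 -2.75025471e-01  9.61436815e-01 -1.69372649e+02]
 [ 9.99999858e-01 -3.36487842e-04  4.14368023e-04  6.41182767e-01]
 [ 2.09550039e-04  9.61436881e-01  2.75025597e-01 -7.79719762e+01]
 [ 0.00000000e+00  0.00000000e+00  0.00000000e+00  1.00000000e+00]]
```

View pics/scene0.png

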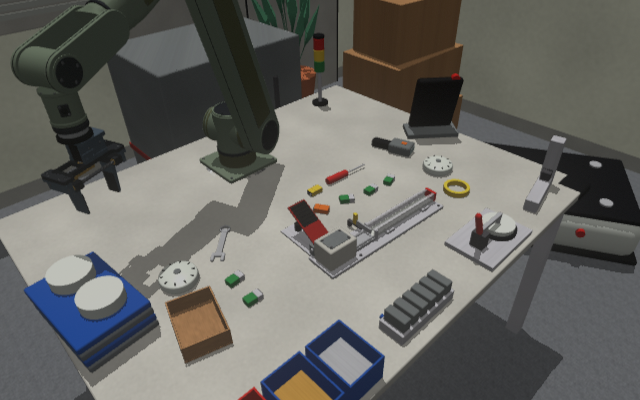

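View pics/top0.png

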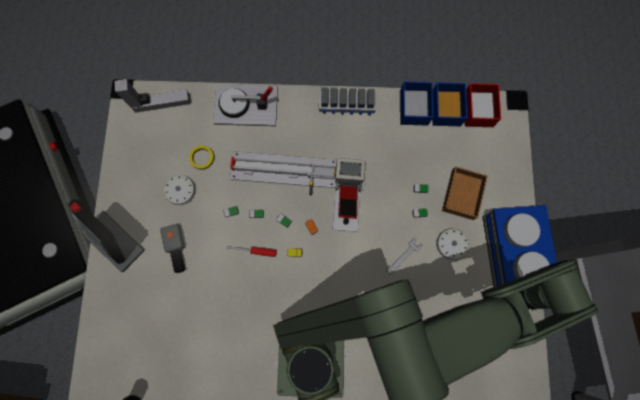

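View pics/wrist0.png

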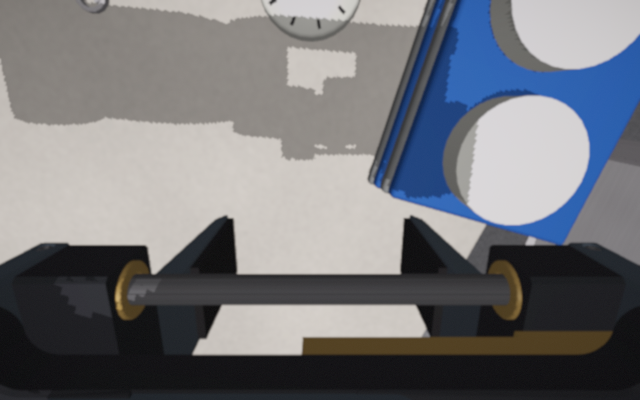

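```bash
python3 - <<'E'
from h import *
f=grab_frame("top"); g=grab_frame("scene")
for l,z in [("mouth",20),("trough",20),("gate_tab",54),("pedal_pad",87),("ram_face",28),("battery1_center",8.75)]:
  for nm,q in (("top",f),("scene",g)):
    for r in finder.spot_point(q,l)[:6]:
        print(l,nm,np.round(r["point"],1),round(r["conf"],2),np.round(toz(q,r["point"],z),1))
I=f["img"]; c=cv2.resize(I[130:280,200:450],None,fx=3.2,fy=3.2,interpolation=cv2.INTER_CUBIC); cv2.imwrite("pics/topc.png",c)
c=cv2.resize(g["img"][150:320,210:470],None,fx=3,fy=3,interpolation=cv2.INTER_CUBIC); cv2.imwrite("pics/scc.png",c)
E
```

```text
mouth top [309.  173.1] 0.72 [609.3  23.9  20. ]
mouth top [321.5 171.8] 0.18 [615.3 -18.7  20. ]
mouth scene [370.  231.8] 0.78 [616.5  27.1  20. ]
trough top [321.1 170.4] 0.95 [620.2 -17.2  20. ]
trough scene [357.1 237.6] 0.67 [607.7 -17.5  20. ]
trough scene [303.8 211.9] 0.22 [412.6 -45.6  20. ]
gate_tab top [419.9 191. ] 0.7 [ 549.4 -346.    54. ]
gate_tab top [312.1 179.9] 0.53 [576.3  12.   54. ]
gate_tab scene [354.3 217. ] 0.7 [566.8  13.3  54. ]
pedal_pad top [348.6 206.1] 0.68 [ 483.8 -108.4   87. ]
pedal_pad top [321.3 170.5] 0.5 [600.1 -17.5  87. ]
pedal_pad scene [302.5 211.5] 0.78 [ 474.9 -102.2   87. ]
ram_face top [310.8 181.2] 0.59 [578.8  16.7  28. ]
battery1_center top [312.4 224.4] 0.68 [434.3   6.7   8.8]
battery1_center top [296.3 251.2] 0.6 [342.8  57.1   8.8]
battery1_center top [280.8 219.9] 0.58 [446.3 113.3   8.8]
battery1_center top [462.9 197.6] 0.24 [ 542.3 -502.1    8.8]
battery1_center scene [370.7 230.7] 0.75 [606.2  42.5   8.8]
battery1_center scene [344.1 196.5] 0.69 [433.1 109.1   8.8]
battery1_center scene [314.4 188.4] 0.57 [332.1  72.5   8.8]
battery1_center scene [321.2 203.7] 0.48 [408.9  30.5   8.8]
```

View pics/topc.png

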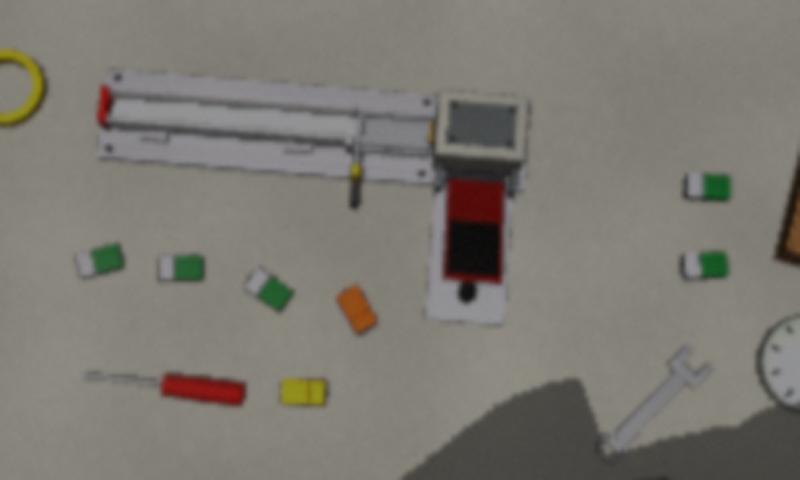

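View pics/scc.png

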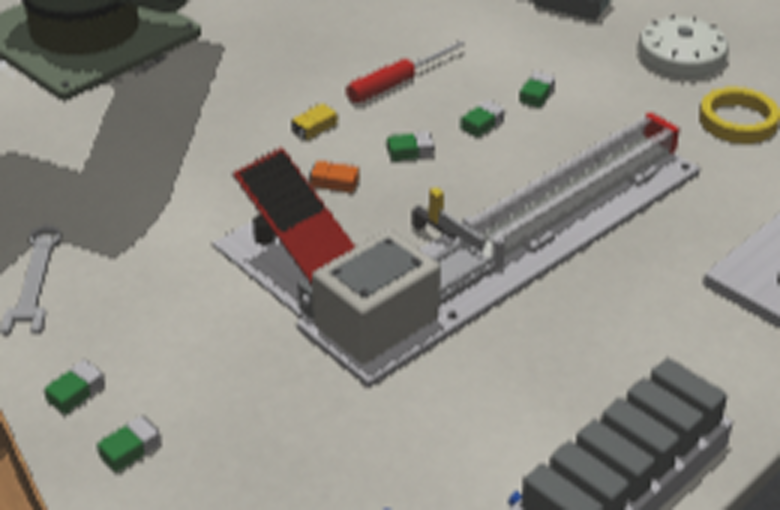

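```bash
python3 - <<'E'
from h import *
from scipy.spatial.transform import Rotation as Ro
s=sensors.state()
print(Ro.from_euler('xyz',s["ee_rot"],degrees=True).as_matrix().round(3))
f=grab_frame("top");I=f["img"].astype(int)
b,g,r=I[...,0],I[...,1],I[...,2]
m=((g>r*1.5)&(g>b*1.3)&(g>50)).astype(np.uint8)
n,L,st,c=cv2.connectedComponentsWithStats(m)
for i in range(1,n):
    if st[i,4]>15: print(st[i],c[i].round(1),toz(f,c[i],17.5).round(1))
def P(x,y,z): return toz(f,(200+x/3.2,130+y/3.2),z).round(1)
# crop points: base plate corners (z~? 6), housing top corners z76
for n_,x,y,z in [("houseTL",440,97,76),("houseTR",527,95,76),("houseBR",524,163,76),("houseBL",437,160,76),("tubeend",103,107,30),("mouthaxis",358,130,30),("tab",356,170,64),("gateEnd",354,205,44)]: print(n_,P(x,y,z))
E
```

```text
[[-0.     0.374 -0.928]
 [-0.    -0.928 -0.374]
 [-1.     0.     0.   ]]
[420 185   8   7  55] [423.4 188.1] [ 569.4 -366.5   17.5]
[229 207   9   8  53] [233.1 210.4] [472.3 273.9  17.5]
[419 209   8   8  53] [422.6 212.2] [ 485.7 -361.9   17.5]
[255 210   8   7  52] [258.6 213.2] [465.1 188.1  17.5]
[281 217  10  10  58] [285.5 221.5] [439.9  96.5  17.5]
houseTL [640.1 -70.2  76. ]
houseTR [ 645.1 -160.2   76. ]
houseBR [ 572.  -157.6   76. ]
houseBL [572.5 -68.4  76. ]
tubeend [632.5 286.3  30. ]
mouthaxis [615.5  14.2  30. ]
tab [562.5  14.4  64. ]
gateEnd [530.1  15.5  44. ]
```

Emit:
{"fn": "play_rows", "kwargs": {
  "motion": [
    [0.02, 0.03, 0, -0.11, 1],
    [0.04, 0.06, 0, -0.22, 1],
    [0.06, 0.09, 0, -0.33, 1],
    [0.08, 0.12, 0, -0.445, 1],
    [0.1, 0.155, 0, -0.445, 1],
    [0.12, 0.19, 0, -0.445, 1],
    [0.14, 0.22, 0, -0.445, 1],
    [0.16, 0.25, 0, -0.445, 1]
  ]
}}

```text
time_s: 1.57
ee_pos: [375.4, -281.7, 214.2]
ee_rot: [141.8, 90.0, -41.8]
force: [1.7, 0.2, 0.5]
gripper_width: 91.4
```

Emit:
{"fn": "play_rows", "kwargs": {
  "motion": [
    [0.02, 0.035, 0, 0, 1],
    [0.04, 0.07, 0, 0, 1],
    [0.06, 0.105, 0, 0, 1],
    [0.08, 0.14, 0, 0, 1],
    [0.1, 0.175, 0, 0, 1],
    [0.12, 0.21, 0, 0, 1],
    [0.14, 0.245, 0, 0, 1],
    [0.16, 0.283, 0, 0, 1]
  ]
}}

```text
time_s: 2.23
ee_pos: [535.0, 0.3, 214.2]
ee_rot: [150.8, 90.0, -32.8]
force: [0.9, -0.6, -0.9]
gripper_width: 91.3
```

```bash
cat >> h.py <<'E'
def snap(tag):
    s=sensors.state(); f=grab_frame("wrist"); cv2.imwrite(f"pics/{tag}.png",f["img"]); return s,wristify(f,s)
E
python3 - <<'E'
from h import *
s,f=snap("w1"); print(s["time_s"],s["ee_pos"],s["ee_rot"],s["qpos"])
for l,z in [("mouth",20),("trough",20),("gate_tab",54),("pedal_pad",87),("ram_face",28),("battery1_center",8.75)]:
    for r in finder.spot_point(f,l)[:6]:
        print(l,np.round(r["point"],1),round(r["conf"],2),np.round(toz(f,r["point"],z),1))
E
```

```text
2.2333 [5.34952098e+02 2.98936564e-01 2.14184825e+02] [150.75675822  89.95736533 -32.8027764 ] [-1.18575160e+00  1.46770838e+01  9.48214739e+01 -2.37158812e-02
  7.04651374e+01  9.23817061e+01]
mouth [293.6  90.7] 0.85 [622.   19.7  20. ]
trough [332.6  91.4] 0.88 [618.8 -20.5  20. ]
trough [ 87.8 234.4] 0.19 [477.7 271.7  20. ]
gate_tab [299.  149.5] 0.74 [565.8  16.6  54. ]
pedal_pad [431.4 239.7] 0.8 [ 476.7 -104.8   87. ]
ram_face [371.6  91.4] 0.49 [616.2 -59.5  28. ]
ram_face [434.3 238.5] 0.22 [ 450.9 -127.9   28. ]
battery1_center [277.6 317.7] 0.87 [343.7  64.3   8.8]
battery1_center [239.3 243.1] 0.81 [450.9 100.5   8.8]
battery1_center [315.8 254.6] 0.58 [429.9   9.2   8.8]
```

View pics/w1.png

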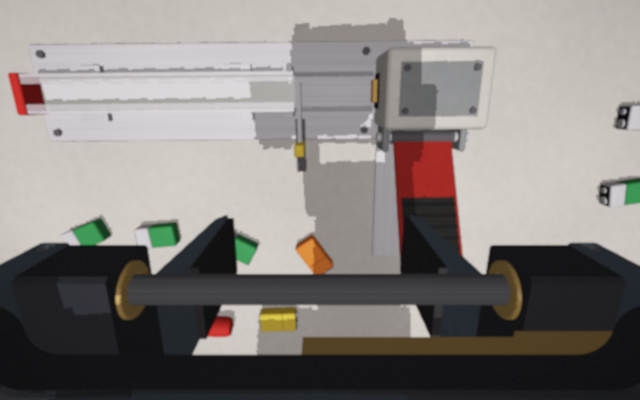

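```bash
python3 - <<'E'
from h import *
s=sensors.state(); f=wristify(grab_frame("wrist"),s)
g=cv2.cvtColor(f["img"],cv2.COLOR_BGR2GRAY)
ls=cv2.createLineSegmentDetector().detect(g[:200])[0][:,0]
for l in ls:
    L=np.hypot(l[2]-l[0],l[3]-l[1])
    if L>45:
        a=toz(f,l[:2],30);b=toz(f,l[2:],30); d=b-a
        if abs(d[1])>abs(d[0]): d=d*np.sign(d[1]); print(l.round(1),a.round(1)[:2],b.round(1)[:2],"ang",round(np.degrees(np.arctan2(d[0],d[1])),2))
c=cv2.resize(f["img"][30:190,230:500],None,fx=2.9,fy=2.9,interpolation=cv2.INTER_CUBIC); cv2.imwrite("pics/w1c.png",c)
E
```

```text
[383.1 127.8 479.4 125.5] [577.7 -73.4] [ 573.7 -172.7] ang 2.33
[278.1  68.9  34.4  71.9] [641.6  29.4] [654.3 270.2] ang 3.02
[424.4  58.8 478.1  58.2] [ 641.8 -114.5] [ 638.9 -167. ] ang 3.11
[320.5 162.5 367.  158.7] [545.6  -6.5] [546.5 -56. ] ang -1.04
[318.1 137.6 368.1 136.8] [571.9  -5.7] [569.5 -57.7] ang 2.68
[489.4  46.7 424.4  45.9] [ 648.8 -177.2] [ 653.5 -114.2] ang 4.31
[369.4  73.9 291.9  74.8] [631.3 -60.4] [635.3  16.3] ang 3.03
[288.1 100.   43.1 102.7] [611.5  22.1] [624.8 270. ] ang 3.06
[291.9  70.1 369.4  69.1] [639.7  15.9] [635.7 -60.5] ang 2.95
[244.4  41.9  80.6  43.8] [668.2  59.6] [676.6 217.9] ang 3.05
[368.1 108.9 300.6 110.1] [597.7 -58.4] [600.9  10.3] ang 2.69
[300.6 104.7 368.1 104.1] [606.1   9.9] [602.4 -58.5] ang 3.11
[ 18.1  75.1 150.6  74.1] [652.3 287.1] [644.9 155.9] ang 3.25
[159.4 137.5 218.1 137.4] [582.7 159.3] [578.9  98.2] ang 3.55
[204.4  76.1  38.1  78.4] [639.7 103.1] [648.1 268.2] ang 2.91
[ 70.6 138.1 128.1 138.1] [587.9 251.7] [584.1 191.9] ang 3.67
[154.4  73.6 285.6  72.3] [645.1 152.1] [638.1  22.3] ang 3.1
```

View pics/w1c.png

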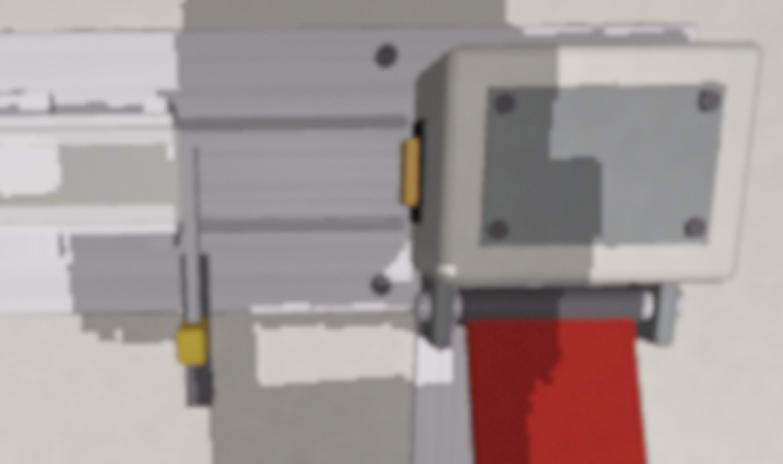

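```bash
python3 - <<'E'
from h import *
s=sensors.state(); f=wristify(grab_frame("wrist"),s)
def P(x,y,z): return toz(f,(230+x/2.9,30+y/2.9),z).round(1)
print("mouth", P(177,173,20),P(177,173,44),"ram",P(402,173,30),P(402,173,33),"tab top",P(192,345,64),"left/right",P(176,345,64),P(207,345,64),"rails",P(300,122,24),P(300,225,24))
print((lambda a:-a[0].T@a[1])(cam(f)))
E
```

```text
mouth [621.7  19.   20. ] [621.1  17.2  44. ] ram [616.4 -59.5  30. ] [616.4 -59.1  33. ] tab top [566.5  15.4  64. ] left/right [566.8  20.6  64. ] [566.2  10.5  64. ] rails [635.7 -25.4  24. ] [601.1 -23.6  24. ]
[611.66681974  -8.35753788 383.46934296]
```

Emit:
{"fn": "play_rows", "kwargs": {
  "motion": [
    [0.0315, 0.0156, 0, 0.01, 0.6],
    [0.0315, 0.0156, -0.035, 0.01, 0.5],
    [0.0315, 0.0156, -0.07, 0.01, 0.5],
    [0.0315, 0.0156, -0.1, 0.01, 0.5],
    [0.0315, 0.0156, -0.13, 0.01, 0.5],
    [0.0315, 0.0156, -0.155, 0.01, 0.5],
    [0.0315, 0.0156, -0.166, 0.01, 0.5],
    [0.0315, 0.0156, -0.166, 0.01, 0.5]
  ]
}}

```text
time_s: 3.35
ee_pos: [563.6, 13.1, 45.7]
ee_rot: [4.9, 89.7, -178.2]
force: [-0.3, -1.7, -0.3]
gripper_width: 46.0
```

Emit:
{"fn": "play_rows", "kwargs": {
  "motion": [
    [0, 0, 0, 0, 0.3],
    [0, 0, 0, 0, 0.2],
    [0, 0, 0, 0, 0.1],
    [0, 0, 0, 0, 0.05],
    [0, 0, 0, 0, 0.05],
    [0, 0, 0, 0, 0.05],
    [0, 0, 0, 0, 0.05],
    [0, 0, 0, 0, 0.05]
  ],
  "squeeze": 10
}}

```text
time_s: 4.02
ee_pos: [566.6, 17.2, 49.2]
ee_rot: [-112.7, 89.7, 64.2]
force: [0.8, 10.6, 3.0]
gripper_width: 10.2
```

Emit:
{"fn": "play_rows", "kwargs": {
  "motion": [
    [-0.006, 0.0003, 0, 0, 0.05],
    [-0.012, 0.0006, 0, 0, 0.05],
    [-0.018, 0.001, 0, 0, 0.05],
    [-0.024, 0.0013, 0, 0, 0.05],
    [-0.03, 0.0016, 0, 0, 0.05],
    [-0.036, 0.0019, 0, 0, 0.05],
    [-0.041, 0.0022, 0, 0, 0.05],
    [-0.041, 0.0022, 0, 0, 0.05]
  ]
}}

```text
time_s: 4.68
ee_pos: [531.6, 19.0, 50.1]
ee_rot: [-161.8, 89.0, 15.1]
force: [11.6, 9.8, -5.6]
gripper_width: 9.8
```

Emit:
{"fn": "play_rows", "kwargs": {
  "motion": [
    [-0.001, 0, 0, 0, 0.05],
    [-0.001, 0, 0, 0, 0.05],
    [-0.001, 0, 0, 0, 0.05],
    [-0.001, 0, 0, 0, 0.05],
    [-0.001, 0, 0, 0, 0.05],
    [-0.001, 0, 0, 0, 0.05],
    [-0.001, 0, 0, 0, 0.05],
    [-0.001, 0, 0, 0, 0.05]
  ]
}}

```text
time_s: 5.35
ee_pos: [524.7, 19.4, 48.6]
ee_rot: [-113.5, 89.6, 63.4]
force: [3.5, 13.6, 1.5]
gripper_width: 9.8
```

Emit:
{"fn": "play_rows", "kwargs": {
  "motion": [
    [0, 0, 0, 0, 0.3],
    [0, 0, 0, 0, 0.4],
    [0, 0, 0, 0, 0.5],
    [0, 0, 0.03, 0, 0.5],
    [0, 0, 0.07, 0, 0.5],
    [0, 0, 0.11, 0, 0.5],
    [0, 0, 0.14, 0, 0.5],
    [0, 0, 0.16, 0, 0.6]
  ]
}}

```text
time_s: 6.02
ee_pos: [524.3, 15.6, 211.5]
ee_rot: [172.1, 89.8, -11.0]
force: [0.6, 0.3, 0.1]
gripper_width: 49.8
```

```bash
python3 - <<'E'
from h import *
s,f=snap("w2"); print(s["time_s"],s["ee_pos"],s["qpos"].round(1))
c=cv2.resize(f["img"][0:260],None,fx=1.25,fy=1.25); cv2.imwrite("pics/w2.png",c)
for r in finder.spot_point(f,"gate_tab")[:3]: print(r, toz(f,r["point"],54))
E
```

```text
6.0167 [524.26232626  15.62433809 211.51848478] [ 0.5 13.7 96.5 -0.1 69.5 93.5]
{'point': [314.8, 170.1], 'conf': 0.72} [534.67289373  17.80209594  54.        ]
```

View pics/w2.png

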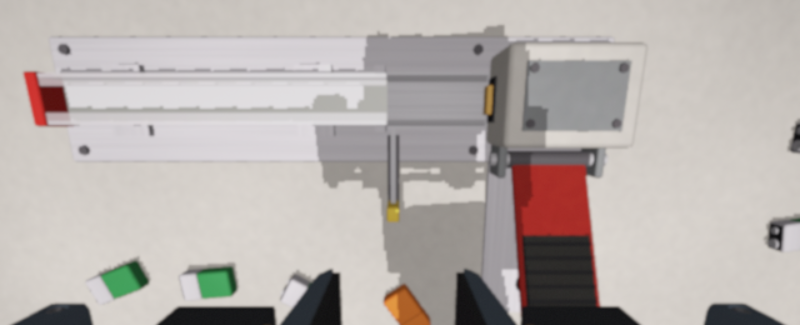

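```bash
python3 - <<'E'
from h import *
s=sensors.state(); f=wristify(grab_frame("wrist"),s)
m=f["img"].astype(int); y=((m[...,2]>120)&(m[...,1]>100)&(m[...,0]<90)); y[230:]=0
n,L,st,c=cv2.connectedComponentsWithStats(y.astype(np.uint8))
for i in range(1,n):
    if st[i,4]>10: print(st[i],c[i],toz(f,c[i],64))
cv2.imwrite("pics/w3.png",cv2.resize(f["img"][90:190,270:370],None,fx=6,fy=6,interpolation=cv2.INTER_CUBIC))
for x,y in [(314.4,164),(314.4,176)]: print(toz(f,(x,y),64))
E
```

```text
[389  70   5  24  98] [390.96938776  81.34693878] [615.5326808  -55.06629605  64.        ]
[310 162   9  17 126] [313.93650794 171.20634921] [537.24046749  18.55341959  64.        ]
[544.22613796  17.71506749  64.        ]
[532.50874976  18.37214557  64.        ]
```

View pics/w3.png

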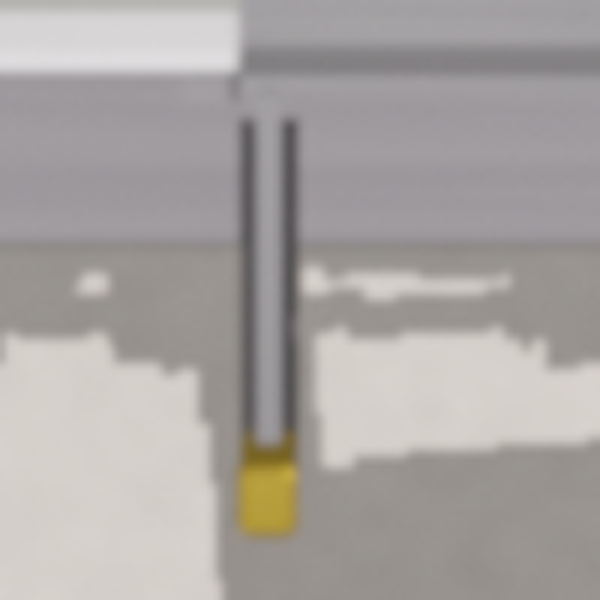

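```bash
python3 - <<'E'
from h import *
for n in ["top","scene"]:
    f=grab_frame(n)
    c=f["img"][150:220,280:360] if n=="top" else f["img"][190:260,330:410]
    cv2.imwrite(f"pics/{n}2.png",cv2.resize(c,None,fx=7,fy=7,interpolation=cv2.INTER_CUBIC))
    o=cv2.imread(f"pics/{n}0.png"); c=o[150:220,280:360] if n=="top" else o[190:260,330:410]
    cv2.imwrite(f"pics/{n}2o.png",cv2.resize(c,None,fx=7,fy=7,interpolation=cv2.INTER_CUBIC))
    for x,y in [(570,17),(560,17.5),(535,19),(525,19)]: print(n,proj(f,(x,y,64)))
E
```

```text
top [np.float64(310.52347370174687), np.float64(180.90182180926018)]
top [np.float64(310.2722210510019), np.float64(183.823822414892)]
top [np.float64(309.56477424113547), np.float64(191.16454943411375)]
top [np.float64(309.46310441606437), np.float64(194.12164049395804)]
scene [np.float64(356.08783238407455), np.float64(214.19838077486568)]
scene [np.float64(353.6598623178721), np.float64(212.59732026444672)]
scene [np.float64(347.7469831647348), np.float64(208.6218016357209)]
scene [np.float64(345.2767172367407), np.float64(207.1453714745864)]
```

View pics/scene2.png

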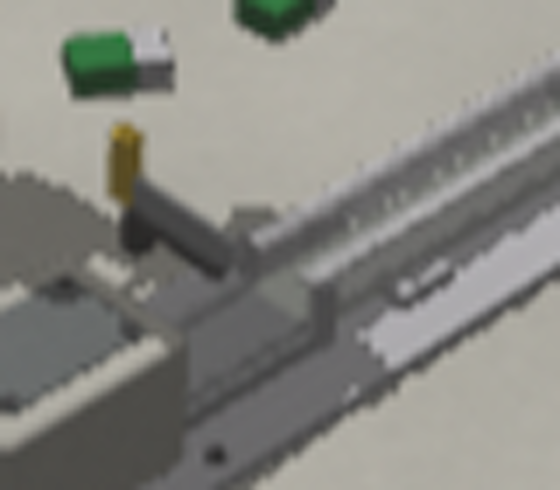

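View pics/scene2o.png

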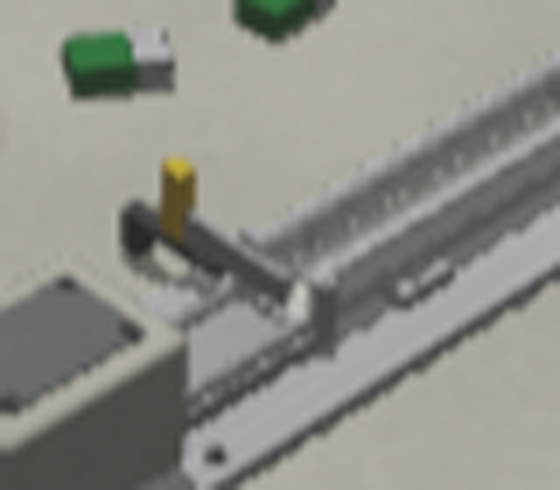

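Emit:
{"fn": "play_rows", "kwargs": {
  "motion": [
    [0.011, 0.002, -0.03, 0, 0.5],
    [0.011, 0.002, -0.07, 0, 0.5],
    [0.011, 0.002, -0.11, 0, 0.5],
    [0.011, 0.002, -0.14, 0, 0.5],
    [0.011, 0.002, -0.16, 0, 0.5],
    [0.011, 0.002, -0.162, 0, 0.4],
    [0.011, 0.002, -0.162, 0, 0.2],
    [0.011, 0.002, -0.162, 0, 0.05]
  ],
  "squeeze": 15
}}

```text
time_s: 6.93
ee_pos: [535.0, 18.2, 46.2]
ee_rot: [118.1, 90.0, -64.9]
force: [0.3, 0.5, 0.3]
gripper_width: 28.8
```

Emit:
{"fn": "play_rows", "kwargs": {
  "motion": [
    [0, 0, 0, 0, 0.05],
    [0, 0, 0, 0, 0.05],
    [0, 0, 0, 0, 0.05],
    [0, 0, 0, 0, 0.05],
    [0, 0, 0, 0, 0.05],
    [-0.001, 0, 0, 0, 0.05],
    [-0.002, 0, 0, 0, 0.05],
    [-0.003, 0, 0, 0, 0.05]
  ]
}}

```text
time_s: 7.6
ee_pos: [535.6, 19.0, 47.3]
ee_rot: [-170.5, 89.5, 6.5]
force: [8.2, 5.6, -0.0]
gripper_width: 9.8
```

Emit:
{"fn": "play_rows", "kwargs": {
  "motion": [
    [-0.001, 0, 0, 0, 0.05],
    [-0.002, 0, 0, 0, 0.05],
    [-0.003, 0, 0, 0, 0.05],
    [-0.004, 0, 0, 0, 0.05],
    [-0.004, 0, 0, 0, 0.05],
    [-0.004, 0, 0, 0, 0.05],
    [-0.004, 0, 0, 0, 0.05],
    [-0.004, 0, 0, 0, 0.05]
  ]
}}

```text
time_s: 8.27
ee_pos: [535.5, 18.9, 47.4]
ee_rot: [-173.3, 89.0, 3.7]
force: [14.2, 4.7, -5.7]
gripper_width: 9.8
```

Emit:
{"fn": "play_rows", "kwargs": {
  "motion": [
    [0, 0, 0, 0, 0.2],
    [0, 0, 0, 0, 0.4],
    [0, 0, 0, 0, 0.5],
    [0, 0, 0.04, 0, 0.5],
    [0, 0, 0.08, 0, 0.5],
    [0, 0, 0.12, 0, 0.5],
    [0, 0, 0.15, 0.12, 0.5],
    [0, 0, 0.165, 0.24, 0.5]
  ]
}}

```text
time_s: 8.93
ee_pos: [528.7, 17.8, 215.3]
ee_rot: [162.3, 89.6, -6.7]
force: [-0.1, 0.2, -1.4]
gripper_width: 45.9
```

Emit:
{"fn": "play_rows", "kwargs": {
  "motion": [
    [-0.01, 0.015, 0, 0.12, 0.5],
    [-0.02, 0.03, 0, 0.24, 0.5],
    [-0.03, 0.045, 0, 0.36, 0.5],
    [-0.04, 0.06, 0, 0.48, 0.5],
    [-0.05, 0.075, 0, 0.6, 0.5],
    [-0.06, 0.09, 0, 0.72, 0.5],
    [-0.07, 0.09, 0, 0.84, 0.5],
    [-0.07, 0.09, 0, 0.96, 0.5]
  ]
}}

```text
time_s: 9.6
ee_pos: [454.9, 108.3, 210.5]
ee_rot: [-44.1, 89.8, -157.9]
force: [0.1, 0.0, -0.2]
gripper_width: 45.7
```

Emit:
{"fn": "play_rows", "kwargs": {
  "motion": [
    [0, 0, 0, 0.12, 0.5],
    [0, 0, 0, 0.24, 0.5],
    [0, 0, 0, 0.36, 0.5],
    [0, 0, 0, 0.37, 0.5],
    [0, 0, 0, 0.37, 0.5],
    [0, 0, 0, 0.37, 0.5],
    [0, 0, 0, 0.37, 0.5],
    [0, 0, 0, 0.37, 0.5]
  ]
}}

```text
time_s: 10.27
ee_pos: [457.6, 108.2, 210.9]
ee_rot: [-26.5, 90.0, -119.6]
force: [1.7, -0.4, 0.1]
gripper_width: 45.6
```

```bash
cat >> h.py <<'E'
def yaw(s):
    from scipy.spatial.transform import Rotation as Ro
    y=Ro.from_euler('xyz',s["ee_rot"],degrees=True).as_matrix()[:,1]; return np.degrees(np.arctan2(y[1],y[0]))
def bats(f,rowmax=400,ztop=17.5,minA=60):
    """green body + silver end -> refine: green centroid via minAreaRect; returns center & silver direction"""
    I=f["img"].astype(int); b,g,r=I[...,0],I[...,1],I[...,2]
    m=((g>r*1.5)&(g>b*1.25)&(g>40)).astype(np.uint8); m[rowmax:]=0
    m=cv2.morphologyEx(m,cv2.MORPH_OPEN,np.ones((2,2),np.uint8))
    n,L,st,c=cv2.connectedComponentsWithStats(m); out=[]
    for i in range(1,n):
        if st[i,4]>minA: out.append((st[i],c[i]))
    return out
E
python3 - <<'E'
from h import *
s,f=snap("w4"); print(s["time_s"],s["ee_pos"],s["qpos"].round(1),yaw(s),s["force"])
for st,c in bats(f): print(st,c.round(1),toz(f,c,15).round(1))
E
```

```text
10.2667 [457.60421541 108.16508576 210.92441817] [ 11.9   9.  102.8  -0.   68.2  15. ] -3.105405543524953 [ 1.65607834 -0.40127089  0.05731054]
[313   0  30  23 516] [327.9   9.1] [476.2 267.8  15. ]
[312  80  25  29 643] [324.   94.2] [468.5 188.6  15. ]
[292 167  29  29 503] [305.6 181. ] [443.3  96.8  15. ]
```

View pics/w4.png

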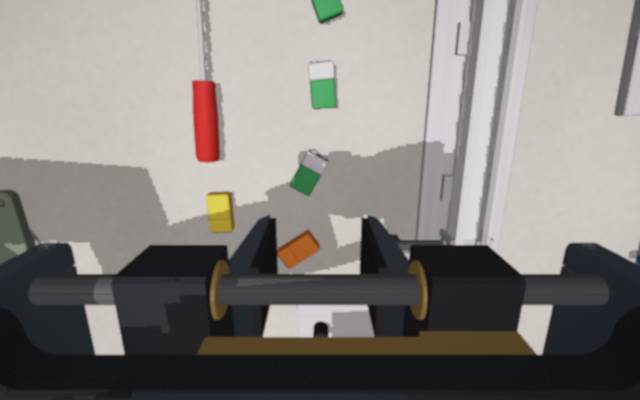

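```bash
python3 - <<'E'
import cv2
I=cv2.imread("pics/w4.png")
c=cv2.resize(I[50:205,280:350],None,fx=5,fy=5,interpolation=cv2.INTER_CUBIC)
import numpy as np
a=c[:300]; b=c[475:775]
cv2.imwrite("pics/w4c.png",np.hstack([a,b])); print(a.shape,b.shape)
E
```

```text
(300, 350, 3) (300, 350, 3)
```

View pics/w4c.png

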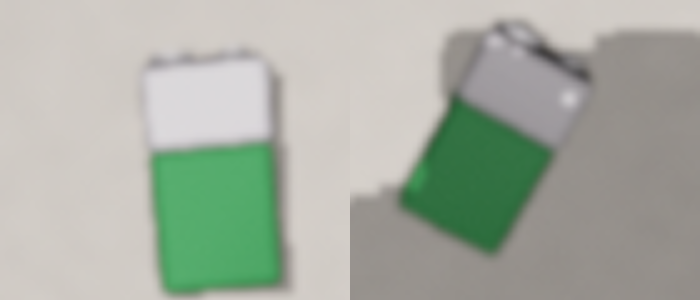

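```bash
cat >> h.py <<'E'
def box(f,pts,z=17.5):
    P=np.array([toz(f,p,z)[:2] for p in pts]) # silverL silverR rearR rearL
    fr=(P[0]+P[1])/2; re=(P[2]+P[3])/2; d=fr-re
    return dict(c=P.mean(0).round(1),ang=round(float(np.degrees(np.arctan2(d[0],d[1]))),1),L=round(float(np.hypot(*d)),1),W=round(float(np.hypot(*((P[1]+P[2]-P[0]-P[3])/2))),1))
E
python3 - <<'E'
from h import *
from scipy.spatial.transform import Rotation as Ro
s=sensors.state(); f=wristify(grab_frame("wrist"),s)
A=[(145,65),(268,58),(282,285),(165,290)]; A=[(280+x/5,50+y/5) for x,y in A]
B=[(487,36),(592,85),(493,253),(402,205)]; B=[(280+(x-350)/5,145+y/5) for x,y in B]
print(box(f,A),box(f,B))
E
```

```text
{'c': array([467.8, 197.4]), 'ang': -1.6, 'L': 44.3, 'W': 24.6} {'c': array([447.3, 105. ]), 'ang': 31.6, 'L': 43.2, 'W': 24.1}
```

Emit:
{"fn": "play_rows", "kwargs": {
  "motion": [
    [-0.005, -0.0015, 0, -0.12, 0.5],
    [-0.01, -0.003, 0, -0.24, 0.5],
    [-0.01, -0.003, -0.03, -0.36, 0.5],
    [-0.01, -0.003, -0.06, -0.48, 0.5],
    [-0.01, -0.003, -0.09, -0.497, 0.5],
    [-0.01, -0.003, -0.12, -0.497, 0.5],
    [-0.01, -0.003, -0.14, -0.497, 0.5],
    [-0.01, -0.003, -0.15, -0.497, 0.5]
  ],
  "squeeze": 15
}}

```text
time_s: 11.03
ee_pos: [445.8, 104.9, 58.3]
ee_rot: [-45.5, 89.7, -167.0]
force: [0.3, -0.1, 0.4]
gripper_width: 45.8
```

```bash
python3 - <<'E'
from h import *
s,f=snap("w5"); print(s["time_s"],s["ee_pos"],s["qvel"].round(1),yaw(s),s["force"])
E
```

```text
11.0333 [445.79002536 104.86158631  58.34544182] [  0.    8.5   6.2  -0.  -16.7  -0. ] -31.542270310754876 [ 0.25770079 -0.13396536  0.35723395]
```

View pics/w5.png

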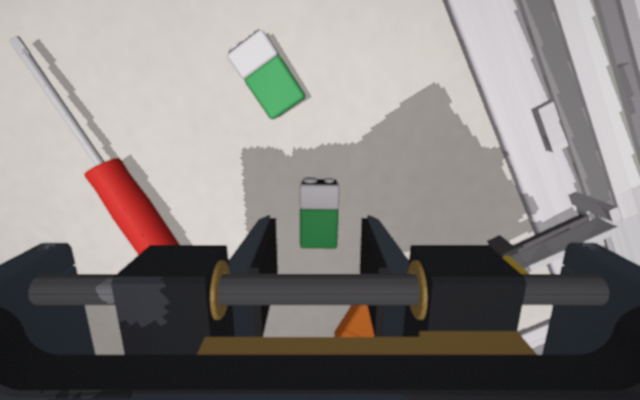

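```bash
python3 - <<'E'
from h import *
s=sensors.state(); f=wristify(grab_frame("wrist"),s); print(s["ee_pos"])
print(box(f,[(300,184),(339,184),(338,247),(300,247)]), proj(f,[*s["ee_pos"][:2],17.5]))
E
```

```text
[445.34251863 104.75907637  57.67221378]
{'c': array([447.4, 106. ]), 'ang': 31.9, 'L': 44.1, 'W': 25.4} [np.float64(317.56530527139654), np.float64(219.4773189848482)]
```

Emit:
{"fn": "play_rows", "kwargs": {
  "motion": [
    [0.002, 0.0015, -0.02, 0, 0.5],
    [0.002, 0.0015, -0.035, 0, 0.5],
    [0.002, 0.0015, -0.045, 0, 0.5],
    [0.002, 0.0015, -0.0485, 0, 0.5],
    [0.002, 0.0015, -0.0485, 0, 0.5],
    [0.002, 0.0015, -0.0485, 0, 0.35],
    [0.002, 0.0015, -0.0485, 0, 0.25],
    [0.002, 0.0015, -0.0485, 0, 0.2]
  ]
}}

```text
time_s: 11.8
ee_pos: [450.3, 106.9, 13.4]
ee_rot: [134.8, 89.9, 13.3]
force: [-0.6, 0.7, -0.1]
gripper_width: 28.4
```

Emit:
{"fn": "play_rows", "kwargs": {
  "motion": [
    [0, 0, 0, 0, 0.2],
    [0, 0, 0, 0, 0.2],
    [0, 0, 0, 0, 0.2],
    [0, 0, 0, 0, 0.2],
    [0, 0, 0, 0, 0.2],
    [0, 0, 0, 0, 0.2],
    [0, 0, 0.003, 0, 0.2],
    [0, 0, 0.003, 0, 0.2]
  ]
}}

```text
time_s: 12.47
ee_pos: [450.0, 106.8, 15.9]
ee_rot: [126.9, 89.9, 5.4]
force: [0.7, 0.1, 0.1]
gripper_width: 26.3
```

Emit:
{"fn": "play_rows", "kwargs": {
  "motion": [
    [0, 0, -0.0025, 0, 0.2],
    [0, 0, -0.0025, 0, 0.35],
    [0, 0, -0.0025, 0, 0.4],
    [0, 0, -0.0075, 0, 0.4],
    [0, 0, -0.0075, 0, 0.4],
    [0, 0, -0.0075, 0, 0.3],
    [0, 0, -0.0075, 0, 0.2],
    [0, 0, -0.0075, 0, 0.2]
  ]
}}

```text
time_s: 13.13
ee_pos: [449.7, 106.8, 7.9]
ee_rot: [1.9, 90.0, -119.6]
force: [0.3, -0.4, 0.0]
gripper_width: 26.2
```

Emit:
{"fn": "play_rows", "kwargs": {
  "motion": [
    [0, 0, 0, 0, 0.2],
    [0, 0, 0, 0, 0.2],
    [0, 0, 0, 0, 0.2],
    [0, 0, 0, 0, 0.2],
    [0, 0, 0, 0, 0.2],
    [0, 0, 0, 0, 0.2],
    [0, 0, 0, 0, 0.2],
    [0, 0, 0, 0, 0.2]
  ]
}}

```text
time_s: 13.8
ee_pos: [449.7, 106.8, 8.0]
ee_rot: [94.9, 90.0, -26.7]
force: [-1.1, 0.2, -1.2]
gripper_width: 26.5
```

Emit:
{"fn": "play_rows", "kwargs": {
  "motion": [
    [0, 0, 0.03, 0, 0.2],
    [0, 0, 0.065, 0, 0.2],
    [0, 0, 0.09, 0.12, 0.2],
    [0.025, -0.02, 0.09, 0.24, 0.2],
    [0.05, -0.04, 0.09, 0.36, 0.2],
    [0.075, -0.06, 0.09, 0.48, 0.2],
    [0.1, -0.08, 0.09, 0.497, 0.2],
    [0.125, -0.1, 0.09, 0.497, 0.2]
  ]
}}

```text
time_s: 14.47
ee_pos: [575.6, 5.7, 98.0]
ee_rot: [137.4, 90.0, 44.4]
force: [0.9, 0.2, -0.8]
gripper_width: 26.4
```

Emit:
{"fn": "play_rows", "kwargs": {
  "motion": [
    [0.02, -0.015, 0, 0, 0.2],
    [0.04, -0.025, 0, 0, 0.2],
    [0.044, -0.029, 0, 0, 0.2],
    [0.044, -0.029, 0, 0, 0.2],
    [0.044, -0.029, 0, 0, 0.2],
    [0.044, -0.029, 0, 0, 0.2],
    [0.044, -0.029, 0, 0, 0.2],
    [0.044, -0.029, 0, 0, 0.2]
  ]
}}

```text
time_s: 15.13
ee_pos: [617.9, -21.5, 98.2]
ee_rot: [-115.8, 90.0, 151.3]
force: [0.3, 0.2, -0.1]
gripper_width: 26.7
```

```bash
python3 - <<'E'
from h import *
s,f=snap("w6"); print(s["time_s"],s["ee_pos"],s["qvel"].round(1),yaw(s),s["force"],s["gripper_width"])
F=np.array([.053,.9986])
for a in (0,-20,-40): 
    for w in (-15,15): print(a,w,proj(f,[620.7+.053*a-.9986*w,18.5+.9986*a+.053*w,23.5]))
E
```

```text
15.1333 [617.89974548 -21.53400086  98.22235602] [-0.2  0.1 -0.4 -0.2 -0.1 -0. ] -2.9871302319925976 [ 0.26508956  0.23758474 -0.12032839] 26.724282767963754
0 -15 [np.float64(339.2664495570411), np.float64(150.99378839885765)]
0 15 [np.float64(298.05270288276904), np.float64(150.96957051432165)]
-20 -15 [np.float64(338.7859875478851), np.float64(177.77423530993505)]
-20 15 [np.float64(298.4797514032604), np.float64(177.75295701319084)]
-40 -15 [np.float64(338.32622797375285), np.float64(203.40075027316826)]
-40 15 [np.float64(298.88839738339396), np.float64(203.38218344050878)]
```

View pics/w6.png

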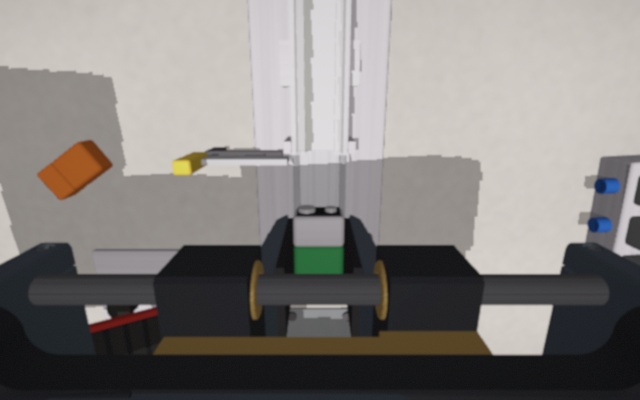

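Emit:
{"fn": "play_rows", "kwargs": {
  "motion": [
    [0.0005, 0, -0.03, 0, 0.2],
    [0.0005, 0, -0.05, 0, 0.2],
    [0.0005, 0, -0.06, 0, 0.2],
    [0.0005, 0, -0.064, 0, 0.2],
    [0.0005, 0, -0.068, 0, 0.2],
    [0.0005, 0, -0.069, 0, 0.2],
    [0.0005, 0, -0.069, 0, 0.2],
    [0.0005, 0, -0.069, 0, 0.2]
  ]
}}

```text
time_s: 15.85
ee_pos: [619.9, -22.2, 30.0]
ee_rot: [90.3, 89.9, -2.8]
force: [0.4, -0.3, -1.0]
gripper_width: 26.6
```

Emit:
{"fn": "play_rows", "kwargs": {
  "motion": [
    [0, 0, -0.001, 0, 0.25],
    [0, 0, -0.001, 0, 0.35],
    [0, 0, -0.001, 0, 0.4],
    [0, 0, -0.001, 0, 0.4],
    [0, 0, 0.02, 0, 0.4],
    [0, 0, 0.05, 0, 0.4],
    [0, 0, 0.08, 0, 0.4],
    [0, 0, 0.1, 0, 0.4]
  ]
}}

```text
time_s: 16.52
ee_pos: [620.3, -22.3, 131.9]
ee_rot: [90.3, 89.8, -2.7]
force: [0.4, -0.0, 0.4]
gripper_width: 36.4
```

```bash
python3 - <<'E'
from h import *
s,f=snap("w7"); print(s["time_s"],s["ee_pos"],s["qvel"].round(1),yaw(s),s["force"],s["gripper_width"])
E
```

```text
16.5167 [620.25732786 -22.27588756 131.92385086] [ -0.  -11.5 -16.7   0.   28.3  -0.1] -3.0397894330379414 [ 0.35130858 -0.04613485  0.44343391] 36.43425631972494
```

View pics/w7.png

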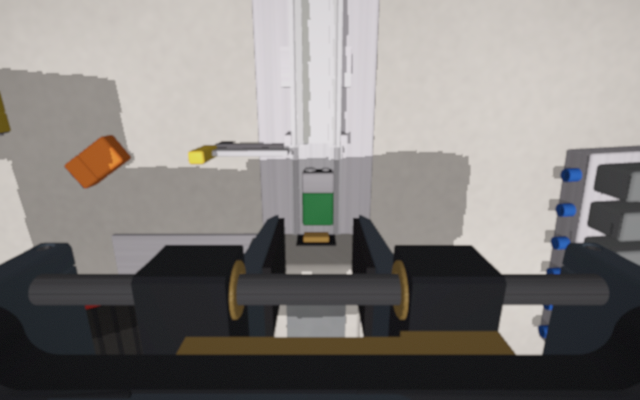

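Emit:
{"fn": "play_rows", "kwargs": {
  "motion": [
    [-0.02, -0.012, 0, 0, 0.2],
    [-0.04, -0.024, 0, 0, 0.0],
    [-0.06, -0.036, 0, 0, 0.0],
    [-0.08, -0.048, 0, 0, 0.0],
    [-0.1, -0.06, 0, 0, 0.0],
    [-0.12, -0.072, 0, 0, 0.0],
    [-0.142, -0.083, 0, 0, 0.0],
    [-0.142, -0.083, 0, 0, 0.0]
  ]
}}

```text
time_s: 17.23
ee_pos: [472.9, -106.2, 128.7]
ee_rot: [-86.3, 89.8, -179.4]
force: [-1.0, -0.5, -0.8]
gripper_width: 0.5
```

Emit:
{"fn": "play_rows", "kwargs": {
  "motion": [
    [0, 0, -0.02, 0, 0.0],
    [0, 0, -0.04, 0, 0.0],
    [-0.002, 0, -0.05, 0, 0.0],
    [-0.005, 0, -0.06, 0, 0.0],
    [-0.008, 0, -0.07, 0, 0.0],
    [-0.011, 0, -0.08, 0, 0.0],
    [-0.013, 0, -0.088, 0, 0.0],
    [-0.015, 0, -0.092, 0, 0.0]
  ]
}}

```text
time_s: 17.9
ee_pos: [465.1, -105.2, 37.4]
ee_rot: [89.1, 89.7, -4.0]
force: [3.9, 1.3, 5.9]
gripper_width: 0.8
```

Emit:
{"fn": "play_rows", "kwargs": {
  "motion": [
    [0, 0, -0.004, 0, 0.0],
    [0, 0, -0.006, 0, 0.0],
    [0, 0, -0.006, 0, 0.0],
    [0, 0, -0.006, 0, 0.0],
    [0, 0, -0.006, 0, 0.0],
    [0, 0, -0.006, 0, 0.0],
    [0, 0, -0.006, 0, 0.0],
    [0, 0, -0.006, 0, 0.0]
  ]
}}

```text
time_s: 18.57
ee_pos: [464.9, -105.3, 35.1]
ee_rot: [85.9, 89.6, -7.2]
force: [-4.4, 3.7, 31.5]
gripper_width: 0.3
```

```bash
python3 - <<'E'
from h import *
s=sensors.state(); print(s["time_s"],s["ee_pos"],s["force"])
g=grab_frame("scene"); cv2.imwrite("pics/s3.png",cv2.resize(g["img"][180:280,270:450],None,fx=4.4,fy=4.4,interpolation=cv2.INTER_CUBIC))
E
```

```text
18.5667 [ 464.94915257 -105.2889683    35.06864299] [-4.40579215  3.65186548 31.5199406 ]
```

View pics/s3.png

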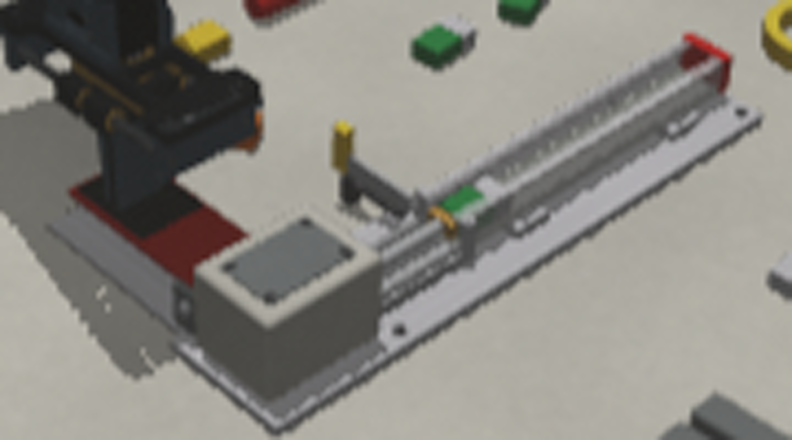

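Emit:
{"fn": "play_rows", "kwargs": {
  "motion": [
    [0.004, 0, 0.015, 0, 0.0],
    [0.008, 0, 0.03, 0, 0.0],
    [0.015, 0, 0.05, 0, 0.0],
    [0.015, 0, 0.08, 0, 0.1],
    [0.015, 0, 0.12, 0, 0.2],
    [0.012, 0.03, 0.125, 0, 0.4],
    [0.008, 0.07, 0.125, 0, 0.5],
    [0.004, 0.11, 0.125, 0, 0.5]
  ]
}}

```text
time_s: 19.28
ee_pos: [466.5, 5.4, 157.0]
ee_rot: [86.6, 89.9, -6.5]
force: [0.5, 0.3, -0.8]
gripper_width: 31.0
```

Emit:
{"fn": "play_rows", "kwargs": {
  "motion": [
    [0, 0.04, 0, 0, 0.5],
    [0, 0.08, 0, 0, 0.5],
    [0, 0.12, 0, 0, 0.5],
    [0, 0.15, 0, 0, 0.5],
    [0, 0.175, 0, 0, 0.5],
    [0, 0.175, 0, 0, 0.5],
    [0, 0.175, 0, 0, 0.5],
    [0, 0.175, 0, 0, 0.5]
  ]
}}

```text
time_s: 19.95
ee_pos: [465.9, 179.3, 155.7]
ee_rot: [-36.5, 89.9, -129.5]
force: [0.5, -0.8, -0.1]
gripper_width: 45.3
```

```bash
python3 - <<'E'
from h import *
s,f=snap("w8"); print(s["time_s"],s["ee_pos"],s["qvel"].round(1),yaw(s),s["force"],s["gripper_width"])
for st,c in bats(f): print(st,c.round(1),toz(f,c,15).round(1))
E
```

```text
19.95 [465.872042   179.29396355 155.67669021] [-1.3 -0.4  0.3  0.2 -0.1  0. ] -3.010183835407265 [ 0.4786481  -0.76825169 -0.09091936] 45.2618560359321
[305  55  37  41 960] [323.2  75.3] [475.6 274.9  15. ]
[306 158  28  30 731] [319.6 172.6] [468.  188.7  15. ]
```

View pics/w8.png

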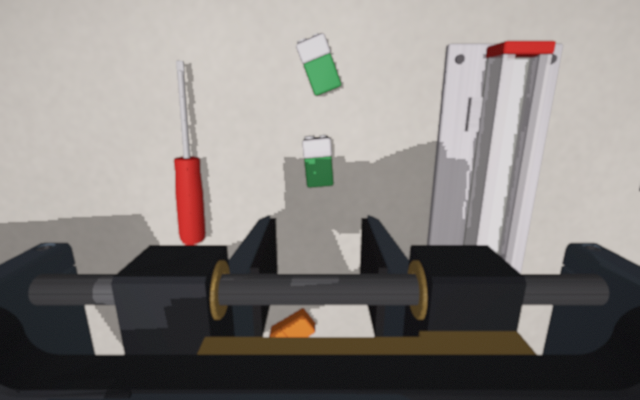

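```bash
python3 - <<'E'
from h import *
s=sensors.state(); f=wristify(grab_frame("wrist"),s)
print(box(f,[(303,137),(330,136),(333,186),(306,187)]))
print(box(f,[(298,43),(325,34),(341,86),(316,95)]))
E
```

```text
{'c': array([467.2, 198.9]), 'ang': -0.3, 'L': 46.9, 'W': 25.0}
{'c': array([473.5, 282.8]), 'ang': -16.2, 'L': 44.2, 'W': 23.4}
```

Emit:
{"fn": "play_rows", "kwargs": {
  "motion": [
    [0.001, 0.015, 0, 0.07, 0.5],
    [0.001, 0.02, -0.03, 0.07, 0.5],
    [0.001, 0.02, -0.06, 0.07, 0.5],
    [0.001, 0.02, -0.09, 0.07, 0.5],
    [0.001, 0.02, -0.115, 0.07, 0.5],
    [0.001, 0.02, -0.135, 0.07, 0.5],
    [0.001, 0.02, -0.145, 0.07, 0.5],
    [0.001, 0.02, -0.147, 0.07, 0.5]
  ]
}}

```text
time_s: 20.72
ee_pos: [466.2, 198.4, 7.4]
ee_rot: [-67.1, 89.8, -156.3]
force: [-0.7, -0.1, 1.3]
gripper_width: 45.3
```

Emit:
{"fn": "play_rows", "kwargs": {
  "motion": [
    [0, 0, 0, 0, 0.5],
    [0, 0, 0, 0, 0.4],
    [0, 0, 0, 0, 0.3],
    [0, 0, 0, 0, 0.2],
    [0, 0, 0, 0, 0.2],
    [0, 0, 0, 0, 0.2],
    [0, 0, 0, 0, 0.2],
    [0, 0, 0, 0, 0.2]
  ]
}}

```text
time_s: 21.38
ee_pos: [467.8, 200.0, 10.1]
ee_rot: [106.3, 89.9, 17.3]
force: [-1.5, -1.0, 6.2]
gripper_width: 26.4
```

Emit:
{"fn": "play_rows", "kwargs": {
  "motion": [
    [0, 0, 0.02, 0, 0.2],
    [0, 0, 0.05, 0, 0.2],
    [0, 0, 0.09, -0.07, 0.2],
    [0.018, -0.026, 0.09, -0.07, 0.2],
    [0.036, -0.052, 0.09, -0.07, 0.2],
    [0.054, -0.08, 0.09, -0.07, 0.2],
    [0.072, -0.106, 0.09, -0.07, 0.2],
    [0.09, -0.132, 0.09, -0.07, 0.2]
  ]
}}

```text
time_s: 22.05
ee_pos: [557.7, 66.5, 99.3]
ee_rot: [100.2, 90.0, 7.2]
force: [-0.1, -0.2, 0.3]
gripper_width: 25.9
```

Emit:
{"fn": "play_rows", "kwargs": {
  "motion": [
    [0.02, -0.03, 0, 0, 0.2],
    [0.04, -0.06, 0, 0, 0.2],
    [0.06, -0.09, 0, 0, 0.2],
    [0.061, -0.09, 0, 0, 0.2],
    [0.061, -0.09, 0, 0, 0.2],
    [0.061, -0.09, 0, 0, 0.2],
    [0.061, -0.09, 0, 0, 0.2],
    [0.061, -0.09, 0, 0, 0.2]
  ]
}}

```text
time_s: 22.72
ee_pos: [617.4, -21.0, 99.0]
ee_rot: [-111.1, 90.0, 156.0]
force: [-0.5, -0.7, -0.2]
gripper_width: 26.1
```

```bash
python3 - <<'E'
from h import *
s,f=snap("w9"); print(s["time_s"],s["ee_pos"],s["qvel"].round(1),yaw(s),s["force"],s["gripper_width"])
cv2.imwrite("pics/w9.png",f["img"][:270])
E
```

```text
22.7167 [617.40715806 -20.97550518  99.04544587] [ 0.1 -0.  -0.3 -0.  -0.1  0.1] -2.94650062555659 [-0.48850445 -0.73385728 -0.19942673] 26.12822404083009
```

View pics/w9.png

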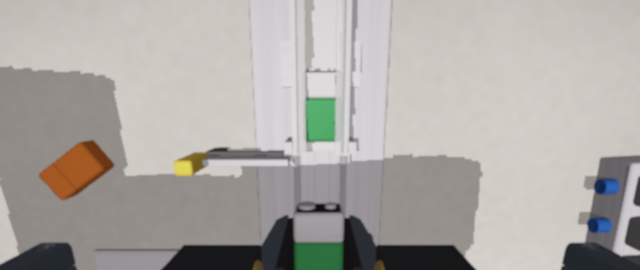

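Emit:
{"fn": "play_rows", "kwargs": {
  "motion": [
    [0.0015, 0, -0.03, 0, 0.2],
    [0.0015, 0, -0.05, 0, 0.2],
    [0.0015, 0, -0.06, 0, 0.2],
    [0.0015, 0, -0.064, 0, 0.2],
    [0.0015, 0, -0.067, 0, 0.2],
    [0.0015, 0, -0.069, 0, 0.2],
    [0.0015, 0, -0.069, 0, 0.2],
    [0.0015, 0, -0.069, 0, 0.2]
  ]
}}

```text
time_s: 23.43
ee_pos: [620.2, -22.2, 30.9]
ee_rot: [91.0, 89.9, -2.1]
force: [-0.8, 0.6, -0.1]
gripper_width: 26.3
```

Emit:
{"fn": "play_rows", "kwargs": {
  "motion": [
    [0, 0, 0, 0, 0.25],
    [0, 0, 0, 0, 0.35],
    [0, 0, 0, 0, 0.4],
    [0, 0, 0, 0, 0.4],
    [0, 0, 0.02, 0, 0.4],
    [0, 0, 0.05, 0, 0.4],
    [0, 0, 0.08, 0, 0.4],
    [0, 0, 0.1, 0, 0.4]
  ]
}}

```text
time_s: 24.1
ee_pos: [620.8, -22.3, 132.9]
ee_rot: [90.0, 89.8, -3.1]
force: [0.8, -0.7, -0.5]
gripper_width: 36.3
```

```bash
python3 - <<'E'
from h import *
s,f=snap("w10"); print(s["time_s"],s["ee_pos"],s["qvel"].round(1),yaw(s),s["force"],s["gripper_width"])
cv2.imwrite("pics/w10.png",f["img"][:270])
E
```

```text
24.1 [620.78491652 -22.33228864 132.94735857] [ -0.1 -11.3 -16.8  -0.1  28.3  -0.1] -3.040949069468264 [ 0.76559299 -0.7128467  -0.51533875] 36.334036864843135
```

View pics/w10.png

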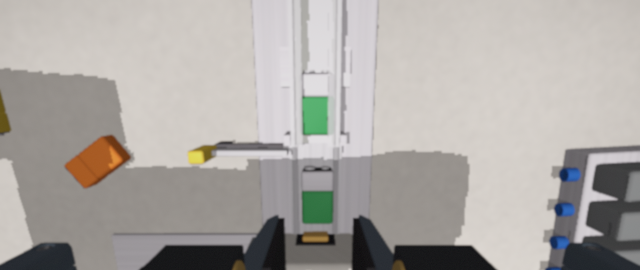

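Emit:
{"fn": "play_rows", "kwargs": {
  "motion": [
    [-0.02, -0.012, 0, 0, 0.2],
    [-0.04, -0.024, 0, 0, 0.0],
    [-0.06, -0.036, 0, 0, 0.0],
    [-0.08, -0.048, 0, 0, 0.0],
    [-0.1, -0.06, 0, 0, 0.0],
    [-0.12, -0.072, 0, 0, 0.0],
    [-0.142, -0.083, 0, 0, 0.0],
    [-0.142, -0.083, 0, 0, 0.0]
  ]
}}

```text
time_s: 24.82
ee_pos: [473.4, -106.2, 129.7]
ee_rot: [-85.6, 89.8, -178.8]
force: [-0.7, 0.4, -0.0]
gripper_width: 0.7
```

Emit:
{"fn": "play_rows", "kwargs": {
  "motion": [
    [0, 0, -0.02, 0, 0.0],
    [0, 0, -0.04, 0, 0.0],
    [-0.002, 0, -0.05, 0, 0.0],
    [-0.005, 0, -0.06, 0, 0.0],
    [-0.008, 0, -0.07, 0, 0.0],
    [-0.011, 0, -0.08, 0, 0.0],
    [-0.013, 0, -0.088, 0, 0.0],
    [-0.015, 0, -0.092, 0, 0.0]
  ]
}}

```text
time_s: 25.48
ee_pos: [465.8, -105.1, 38.4]
ee_rot: [90.9, 89.6, -2.2]
force: [4.2, 2.2, 6.1]
gripper_width: 0.8
```

Emit:
{"fn": "play_rows", "kwargs": {
  "motion": [
    [0, 0, -0.003, 0, 0.0],
    [0, 0, -0.004, 0, 0.0],
    [0, 0, -0.004, 0, 0.0],
    [0, 0, -0.004, 0, 0.0],
    [0, 0, -0.004, 0, 0.0],
    [0, 0, -0.004, 0, 0.0],
    [0, 0, -0.004, 0, 0.0],
    [0, 0, -0.004, 0, 0.0]
  ]
}}

```text
time_s: 26.15
ee_pos: [465.6, -105.2, 36.0]
ee_rot: [88.4, 89.7, -4.6]
force: [0.1, 2.4, 11.1]
gripper_width: 0.6
```

Emit:
{"fn": "play_rows", "kwargs": {
  "motion": [
    [0, 0, -0.002, 0, 0.0],
    [0, 0, -0.002, 0, 0.0],
    [0, 0, -0.002, 0, 0.0],
    [0, 0, -0.002, 0, 0.0],
    [0, 0, -0.002, 0, 0.0],
    [0, 0, -0.002, 0, 0.0],
    [0, 0, -0.002, 0, 0.0],
    [0, 0, -0.002, 0, 0.0]
  ]
}}

```text
time_s: 26.82
ee_pos: [465.6, -105.2, 35.4]
ee_rot: [87.5, 89.6, -5.6]
force: [-3.1, 2.9, 24.5]
gripper_width: 0.2
```

Emit:
{"fn": "play_rows", "kwargs": {
  "motion": [
    [0.004, 0, 0.015, 0, 0.0],
    [0.008, 0, 0.03, 0, 0.0],
    [0.015, 0, 0.05, 0, 0.0],
    [0.015, 0, 0.08, 0, 0.1],
    [0.015, 0, 0.12, 0, 0.2],
    [0.012, 0.03, 0.125, 0, 0.4],
    [0.008, 0.07, 0.125, 0, 0.5],
    [0.004, 0.11, 0.125, 0, 0.5]
  ]
}}

```text
time_s: 27.48
ee_pos: [467.4, 5.5, 158.1]
ee_rot: [91.6, 89.8, -1.5]
force: [0.5, 0.5, -0.2]
gripper_width: 31.1
```

Emit:
{"fn": "play_rows", "kwargs": {
  "motion": [
    [0, 0.04, 0, 0, 0.5],
    [0, 0.08, 0, 0, 0.5],
    [0, 0.12, 0, 0, 0.5],
    [0, 0.16, 0, 0, 0.5],
    [0, 0.2, 0, 0, 0.5],
    [0, 0.24, 0, 0, 0.5],
    [0, 0.25, 0, 0, 0.5],
    [0, 0.25, 0, 0, 0.5]
  ]
}}

```text
time_s: 28.15
ee_pos: [466.6, 257.7, 156.7]
ee_rot: [151.7, 90.0, 58.9]
force: [-0.2, -0.7, 0.3]
gripper_width: 45.6
```

```bash
python3 - <<'E'
from h import *
s,f=snap("w11"); print(s["time_s"],s["ee_pos"],s["qvel"].round(1),yaw(s),s["force"],s["gripper_width"])
for st,c in bats(f): print(st,c.round(1),toz(f,c,15).round(1))
E
```

```text
28.15 [466.63640522 257.65196405 156.68490541] [-3.5 -1.3  2.4 -2.   0.9 -1.7] -2.7921607777193307 [-0.19238403 -0.70064231  0.33149781] 45.62793380514868
[310 147  33  35 748] [326.4 163.8] [475.6 275.1  15. ]
```

View pics/w11.png

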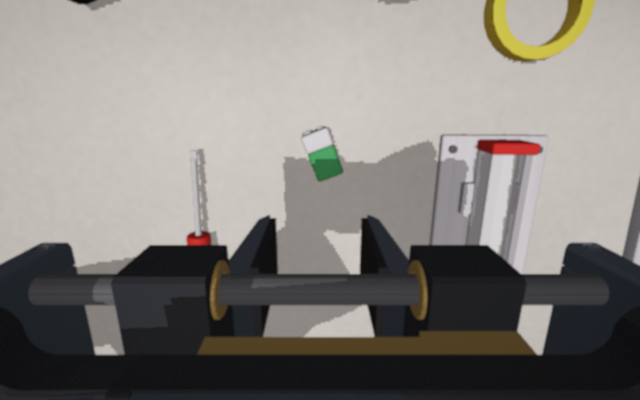

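```bash
python3 - <<'E'
from h import *
s=sensors.state(); f=wristify(grab_frame("wrist"),s); print(s["ee_pos"])
cv2.imwrite("pics/w11c.png",cv2.resize(f["img"][115:190,285:360],None,fx=8,fy=8,interpolation=cv2.INTER_CUBIC))
print(box(f,[(302,136),(326,127),(342,173),(318,181)]))
E
```

```text
[466.43493068 255.61731032 156.58260309]
{'c': array([471.7, 282.1]), 'ang': -16.5, 'L': 44.8, 'W': 23.5}
```

View pics/w11c.png

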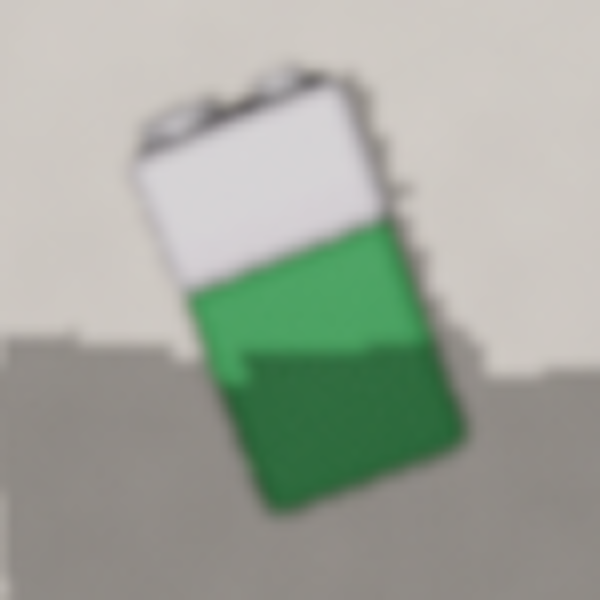

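Emit:
{"fn": "play_rows", "kwargs": {
  "motion": [
    [0.0055, 0.015, 0, 0.12, 0.5],
    [0.0055, 0.0285, -0.03, 0.24, 0.5],
    [0.0055, 0.0285, -0.06, 0.339, 0.5],
    [0.0055, 0.0285, -0.09, 0.339, 0.5],
    [0.0055, 0.0285, -0.115, 0.339, 0.5],
    [0.0055, 0.0285, -0.125, 0.339, 0.5],
    [0.0055, 0.0285, -0.125, 0.339, 0.5],
    [0.0055, 0.0285, -0.125, 0.339, 0.5]
  ]
}}

```text
time_s: 28.92
ee_pos: [472.8, 282.4, 32.5]
ee_rot: [73.2, 90.0, -0.5]
force: [-0.5, 0.2, 0.1]
gripper_width: 45.3
```

```bash
python3 - <<'E'
from h import *
s,f=snap("w12"); print(s["time_s"],s["ee_pos"],yaw(s),s["force"],s["gripper_width"])
cv2.imwrite("pics/w12.png",cv2.resize(f["img"][160:290,240:400],None,fx=4,fy=4,interpolation=cv2.INTER_CUBIC))
print(proj(f,[*s["ee_pos"][:2],17.5]))
E
```

```text
28.9167 [472.80148829 282.43110624  32.54069813] 16.302461951427404 [-0.50386894  0.20298958  0.11871119] 45.307748298281446
[np.float64(317.9920997107967), np.float64(233.9410177579051)]
```

View pics/w12.png

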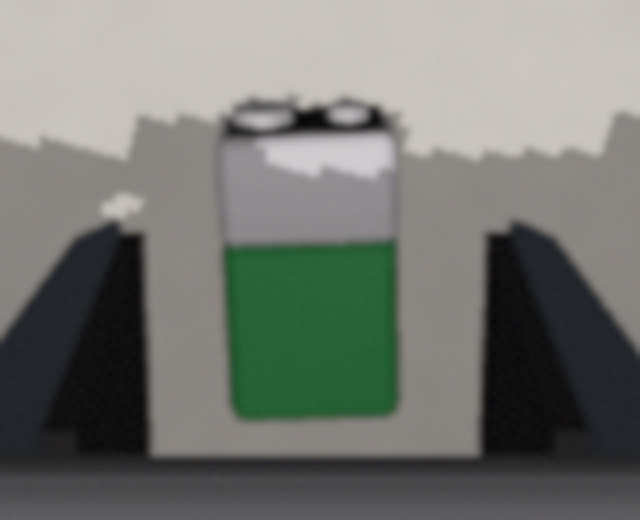

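Emit:
{"fn": "play_rows", "kwargs": {
  "motion": [
    [-0.0005, 0.0025, -0.01, 0.015, 0.5],
    [-0.0005, 0.0025, -0.02, 0.015, 0.5],
    [-0.0005, 0.0025, -0.0245, 0.015, 0.5],
    [-0.0005, 0.0025, -0.0245, 0.015, 0.5],
    [-0.0005, 0.0025, -0.0245, 0.015, 0.35],
    [-0.0005, 0.0025, -0.0245, 0.015, 0.2],
    [-0.0005, 0.0025, -0.0245, 0.015, 0.2],
    [-0.0005, 0.0025, -0.0245, 0.015, 0.2]
  ]
}}

```text
time_s: 29.63
ee_pos: [471.9, 285.9, 7.7]
ee_rot: [101.6, 90.0, 28.8]
force: [-0.1, 0.3, -0.7]
gripper_width: 26.4
```

Emit:
{"fn": "play_rows", "kwargs": {
  "motion": [
    [0, 0, 0, 0, 0.2],
    [0, 0, 0, 0, 0.2],
    [0, 0, 0, 0, 0.2],
    [0, 0, 0, 0, 0.2],
    [0, 0, 0.02, 0, 0.2],
    [0, 0, 0.05, 0, 0.2],
    [0, 0, 0.09, -0.12, 0.2],
    [0, 0, 0.09, -0.24, 0.2]
  ]
}}

```text
time_s: 30.3
ee_pos: [475.6, 288.0, 104.1]
ee_rot: [116.5, 89.3, 29.7]
force: [0.7, 1.0, 0.1]
gripper_width: 26.2
```

Emit:
{"fn": "play_rows", "kwargs": {
  "motion": [
    [0.016, -0.034, 0, -0.114, 0.2],
    [0.032, -0.068, 0, -0.114, 0.2],
    [0.048, -0.1, 0, -0.114, 0.2],
    [0.064, -0.134, 0, -0.114, 0.2],
    [0.08, -0.167, 0, -0.114, 0.2],
    [0.096, -0.2, 0, -0.114, 0.2],
    [0.112, -0.234, 0, -0.114, 0.2],
    [0.128, -0.268, 0, -0.114, 0.2]
  ]
}}

```text
time_s: 30.97
ee_pos: [599.9, 16.0, 97.3]
ee_rot: [-85.7, 90.0, -178.8]
force: [0.5, 0.4, -0.4]
gripper_width: 26.3
```

Emit:
{"fn": "play_rows", "kwargs": {
  "motion": [
    [0.01, -0.02, 0, 0, 0.2],
    [0.0195, -0.04, 0, 0, 0.2],
    [0.0195, -0.04, 0, 0, 0.2],
    [0.0195, -0.04, 0, 0, 0.2],
    [0.0195, -0.04, 0, 0, 0.2],
    [0.0195, -0.04, 0, 0, 0.2],
    [0.0195, -0.04, 0, 0, 0.2],
    [0.0195, -0.04, 0, 0, 0.2]
  ]
}}

```text
time_s: 31.63
ee_pos: [618.8, -21.2, 97.6]
ee_rot: [-155.6, 90.0, 111.4]
force: [-0.4, -0.4, -1.1]
gripper_width: 26.2
```

```bash
python3 - <<'E'
from h import *
s,f=snap("w13"); print(s["time_s"],s["ee_pos"],s["qvel"].round(1),yaw(s),s["force"],s["gripper_width"])
cv2.imwrite("pics/w13.png",f["img"][:270])
E
```

```text
31.6333 [618.84718951 -21.24717533  97.58667302] [-0.1  0.1 -0.2 -0.   0.  -0.1] -2.9602485966554326 [-0.38592453 -0.38978377 -1.06851419] 26.240947853029308
```

View pics/w13.png

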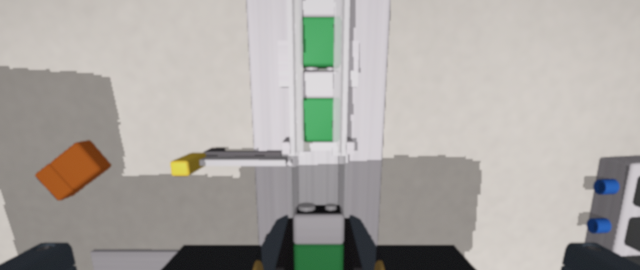

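Emit:
{"fn": "play_rows", "kwargs": {
  "motion": [
    [0.0005, 0, -0.03, 0, 0.2],
    [0.0005, 0, -0.05, 0, 0.2],
    [0.0005, 0, -0.06, 0, 0.2],
    [0.0005, 0, -0.064, 0, 0.2],
    [0.0005, 0, -0.067, 0, 0.2],
    [0.0005, 0, -0.069, 0, 0.2],
    [0.0005, 0, -0.069, 0, 0.2],
    [0.0005, 0, -0.069, 0, 0.2]
  ]
}}

```text
time_s: 32.35
ee_pos: [620.2, -22.2, 29.3]
ee_rot: [90.8, 89.9, -2.3]
force: [0.2, 0.3, -0.7]
gripper_width: 26.5
```

Emit:
{"fn": "play_rows", "kwargs": {
  "motion": [
    [0, 0, 0, 0, 0.25],
    [0, 0, 0, 0, 0.35],
    [0, 0, 0, 0, 0.4],
    [0, 0, 0, 0, 0.4],
    [0, 0, 0.02, 0, 0.4],
    [0, 0, 0.05, 0, 0.4],
    [0, 0, 0.08, 0, 0.4],
    [0, 0, 0.1, 0, 0.4]
  ]
}}

```text
time_s: 33.02
ee_pos: [620.8, -22.3, 131.4]
ee_rot: [90.0, 89.8, -3.0]
force: [0.7, 0.6, -0.1]
gripper_width: 36.4
```

```bash
python3 - <<'E'
from h import *
s,f=snap("w14"); print(s["time_s"],s["ee_pos"],s["force"],s["gripper_width"])
cv2.imwrite("pics/w14.png",f["img"][:270])
E
```

```text
33.0167 [620.80946103 -22.31671338 131.43414569] [ 0.70733218  0.5661028  -0.13348828] 36.371612709293316
```

View pics/w14.png

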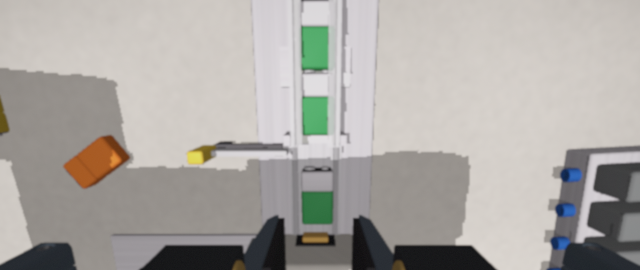

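Emit:
{"fn": "play_rows", "kwargs": {
  "motion": [
    [-0.02, -0.012, 0, 0, 0.2],
    [-0.04, -0.024, 0, 0, 0.0],
    [-0.06, -0.036, 0, 0, 0.0],
    [-0.08, -0.048, 0, 0, 0.0],
    [-0.1, -0.06, 0, 0, 0.0],
    [-0.12, -0.072, 0, 0, 0.0],
    [-0.142, -0.083, 0, 0, 0.0],
    [-0.142, -0.083, 0, 0, 0.0]
  ]
}}

```text
time_s: 33.73
ee_pos: [473.4, -106.3, 128.2]
ee_rot: [-85.1, 89.8, -178.2]
force: [0.5, 0.7, -0.5]
gripper_width: 0.5
```

Emit:
{"fn": "play_rows", "kwargs": {
  "motion": [
    [0, 0, -0.02, 0, 0.0],
    [0, 0, -0.04, 0, 0.0],
    [-0.002, 0, -0.05, 0, 0.0],
    [-0.005, 0, -0.06, 0, 0.0],
    [-0.008, 0, -0.07, 0, 0.0],
    [-0.011, 0, -0.08, 0, 0.0],
    [-0.013, 0, -0.088, 0, 0.0],
    [-0.015, 0, -0.092, 0, 0.0]
  ]
}}

```text
time_s: 34.4
ee_pos: [466.2, -105.1, 37.1]
ee_rot: [90.4, 89.6, -2.7]
force: [4.8, 2.6, 7.6]
gripper_width: 0.8
```

Emit:
{"fn": "play_rows", "kwargs": {
  "motion": [
    [0, 0, -0.003, 0, 0.0],
    [0, 0, -0.0045, 0, 0.0],
    [0, 0, -0.0045, 0, 0.0],
    [0, 0, -0.0045, 0, 0.0],
    [0, 0, -0.0045, 0, 0.0],
    [0, 0, -0.0045, 0, 0.0],
    [0, 0, -0.0045, 0, 0.0],
    [0, 0, -0.0045, 0, 0.0]
  ]
}}

```text
time_s: 35.07
ee_pos: [466.0, -105.2, 35.4]
ee_rot: [87.7, 89.6, -5.4]
force: [-2.6, 3.3, 24.2]
gripper_width: 0.6
```

Emit:
{"fn": "play_rows", "kwargs": {
  "motion": [
    [0.004, 0, 0.015, 0, 0.0],
    [0.008, 0, 0.03, 0, 0.0],
    [0.015, 0, 0.05, 0, 0.0],
    [0.015, 0, 0.08, 0, 0.1],
    [0.015, 0, 0.12, 0, 0.2],
    [0.018, -0.03, 0.125, 0, 0.4],
    [0.02, -0.07, 0.125, 0, 0.5],
    [0.02, -0.11, 0.125, 0, 0.5]
  ]
}}

```text
time_s: 35.73
ee_pos: [484.1, -216.1, 158.5]
ee_rot: [70.2, 89.8, -22.7]
force: [1.2, -0.1, -0.2]
gripper_width: 30.9
```

Emit:
{"fn": "play_rows", "kwargs": {
  "motion": [
    [0.01, -0.04, 0, 0, 0.5],
    [0.02, -0.08, 0, 0, 0.5],
    [0.03, -0.12, 0, 0, 0.5],
    [0.03, -0.15, 0, 0, 0.5],
    [0.03, -0.165, 0, 0, 0.5],
    [0.03, -0.165, 0, 0, 0.5],
    [0.03, -0.165, 0, 0, 0.5],
    [0.03, -0.165, 0, 0, 0.5]
  ]
}}

```text
time_s: 36.4
ee_pos: [512.6, -378.6, 156.8]
ee_rot: [-155.7, 89.9, 111.3]
force: [-1.0, 0.6, -0.0]
gripper_width: 45.7
```

```bash
python3 - <<'E'
from h import *
s,f=snap("w15"); print(s["time_s"],s["ee_pos"],s["qpos"].round(1),yaw(s),s["force"],s["gripper_width"])
for st,c in bats(f): print(st,c.round(1),toz(f,c,15).round(1))
E
```

```text
36.4 [ 512.57459792 -378.61214307  156.81676723] [-37.5  26.1  85.9   0.   68.1 -34.5] -2.996670882931805 [-0.99059579  0.5716506  -0.03317651] 45.74532223258426
[277 152  29  31 750] [291.3 166.8] [ 488.5 -362.2   15. ]
[367 154  28  29 774] [380.1 167.6] [ 571.8 -367.3   15. ]
```

View pics/w15.png

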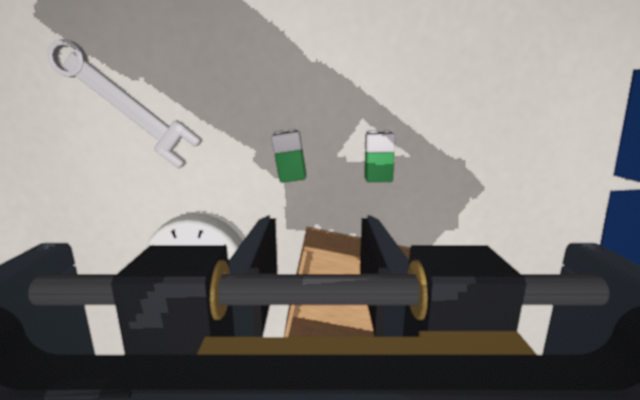

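```bash
python3 - <<'E'
from h import *
s=sensors.state(); f=wristify(grab_frame("wrist"),s); print(s["ee_pos"])
I=f["img"][115:195]
cv2.imwrite("pics/w16.png",np.hstack([cv2.resize(I[:,255:320],None,fx=6,fy=6,interpolation=cv2.INTER_CUBIC),cv2.resize(I[:,350:415],None,fx=6,fy=6,interpolation=cv2.INTER_CUBIC)]))
print(box(f,[(273,133),(299,131),(305,180),(280,182)]))
print(box(f,[(366,133),(394,132),(394,182),(366,183)]))
E
```

```text
[ 512.65124353 -378.45268157  157.03950945]
{'c': array([ 487.6, -352.3]), 'ang': -3.2, 'L': 46.0, 'W': 23.7}
{'c': array([ 571.4, -357.7]), 'ang': 0.1, 'L': 46.8, 'W': 25.9}
```

View pics/w16.png

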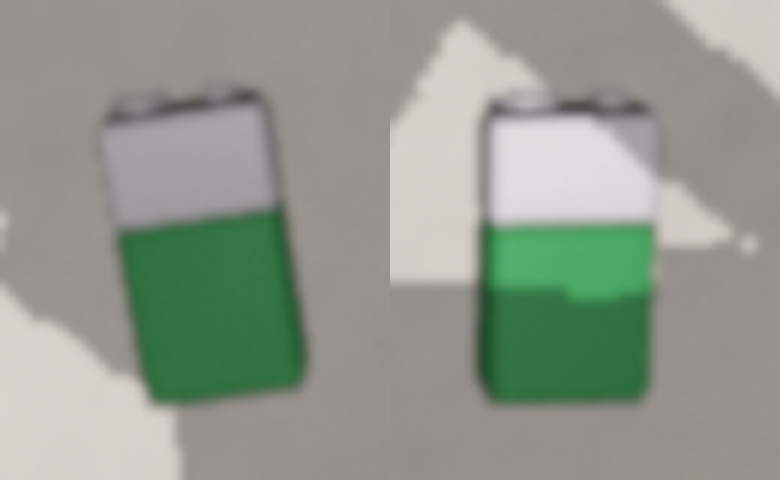

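Emit:
{"fn": "play_rows", "kwargs": {
  "motion": [
    [0.03, 0.015, 0, 0, 0.5],
    [0.0585, 0.0225, -0.01, 0, 0.5],
    [0.0585, 0.0225, -0.045, 0, 0.5],
    [0.0585, 0.0225, -0.08, 0, 0.5],
    [0.0585, 0.0225, -0.11, 0, 0.5],
    [0.0585, 0.0225, -0.125, 0, 0.5],
    [0.0585, 0.0225, -0.125, 0, 0.5],
    [0.0585, 0.0225, -0.125, 0, 0.5]
  ]
}}

```text
time_s: 37.17
ee_pos: [571.2, -356.5, 31.9]
ee_rot: [-129.5, 89.9, 137.6]
force: [0.6, -0.6, 0.9]
gripper_width: 45.9
```

```bash
python3 - <<'E'
from h import *
s,f=snap("w17"); print(s["time_s"],s["ee_pos"],yaw(s),s["force"],s["gripper_width"])
cv2.imwrite("pics/w17.png",cv2.resize(f["img"][160:290,240:400],None,fx=4,fy=4,interpolation=cv2.INTER_CUBIC))
print(proj(f,[*s["ee_pos"][:2],17.5]))
E
```

```text
37.1667 [ 571.19371725 -356.47634848   31.87731873] -2.965314082973331 [ 0.58461401 -0.55950712  0.85578401] 45.904624613584204
[np.float64(317.6361744988718), np.float64(234.5659711159156)]
```

View pics/w17.png

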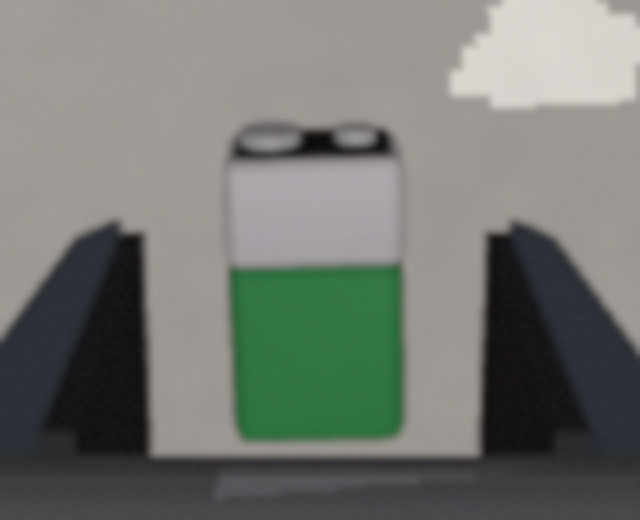

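Emit:
{"fn": "play_rows", "kwargs": {
  "motion": [
    [0, 0.001, -0.01, 0.01, 0.5],
    [0, 0.001, -0.02, 0.01, 0.5],
    [0, 0.001, -0.024, 0.01, 0.5],
    [0, 0.001, -0.024, 0.01, 0.5],
    [0, 0.001, -0.024, 0.01, 0.35],
    [0, 0.001, -0.024, 0.01, 0.2],
    [0, 0.001, -0.024, 0.01, 0.2],
    [0, 0.001, -0.024, 0.01, 0.2]
  ]
}}

```text
time_s: 37.88
ee_pos: [571.4, -357.0, 8.4]
ee_rot: [60.7, 89.9, -31.7]
force: [0.3, -0.6, 0.7]
gripper_width: 26.4
```

Emit:
{"fn": "play_rows", "kwargs": {
  "motion": [
    [0, 0, 0, 0, 0.2],
    [0, 0, 0, 0, 0.2],
    [0, 0, 0, 0, 0.2],
    [0, 0, 0, 0, 0.2],
    [0, 0, 0.03, 0, 0.2],
    [0, 0, 0.07, 0, 0.2],
    [0, 0, 0.11, -0.01, 0.2],
    [0, 0, 0.13, -0.01, 0.2]
  ]
}}

```text
time_s: 38.55
ee_pos: [572.8, -357.7, 143.0]
ee_rot: [61.7, 89.6, -31.4]
force: [0.2, 0.5, -0.5]
gripper_width: 26.6
```

Emit:
{"fn": "play_rows", "kwargs": {
  "motion": [
    [0.006, 0.04, 0, 0, 0.2],
    [0.012, 0.08, 0, 0, 0.2],
    [0.018, 0.12, 0, 0, 0.2],
    [0.024, 0.16, 0, 0, 0.2],
    [0.029, 0.2, 0, 0, 0.2],
    [0.035, 0.24, 0, 0, 0.2],
    [0.041, 0.28, 0, 0, 0.2],
    [0.047, 0.32, 0, 0, 0.2]
  ]
}}

```text
time_s: 39.22
ee_pos: [617.8, -34.7, 137.8]
ee_rot: [-98.3, 90.0, 168.6]
force: [-0.2, 1.0, 0.2]
gripper_width: 26.1
```

Emit:
{"fn": "play_rows", "kwargs": {
  "motion": [
    [0.001, 0.0145, 0, 0, 0.2],
    [0.001, 0.0145, -0.02, 0, 0.2],
    [0.001, 0.0145, -0.04, 0, 0.2],
    [0.001, 0.0145, -0.04, 0, 0.2],
    [0.001, 0.0145, -0.04, 0, 0.2],
    [0.001, 0.0145, -0.04, 0, 0.2],
    [0.001, 0.0145, -0.04, 0, 0.2],
    [0.001, 0.0145, -0.04, 0, 0.2]
  ]
}}

```text
time_s: 39.88
ee_pos: [619.9, -22.8, 99.2]
ee_rot: [89.6, 89.9, -3.4]
force: [0.4, 1.1, -0.6]
gripper_width: 26.4
```

```bash
python3 - <<'E'
from h import *
s,f=snap("w18"); print(s["time_s"],s["ee_pos"],s["qvel"].round(1),yaw(s),s["force"],s["gripper_width"])
cv2.imwrite("pics/w18.png",f["img"][:270])
E
```

```text
39.8833 [619.9017823  -22.75217709  99.22802133] [ 0.2  0.   0.2 -0.  -0.1  0. ] -3.077808221360749 [ 0.37696683  1.12732448 -0.57091822] 26.35148558594749
```

View pics/w18.png

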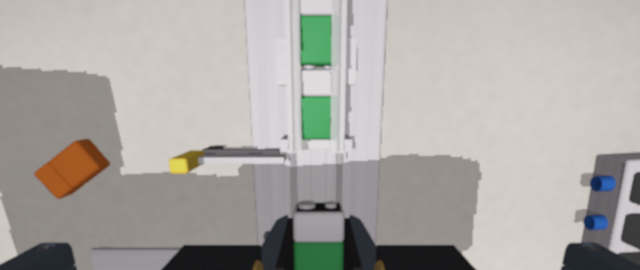

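Emit:
{"fn": "play_rows", "kwargs": {
  "motion": [
    [-0.0005, 0.001, -0.03, 0, 0.2],
    [-0.0005, 0.001, -0.05, 0, 0.2],
    [-0.0005, 0.001, -0.06, 0, 0.2],
    [-0.0005, 0.001, -0.064, 0, 0.2],
    [-0.0005, 0.001, -0.067, 0, 0.2],
    [-0.0005, 0.001, -0.07, 0, 0.2],
    [-0.0005, 0.001, -0.07, 0, 0.2],
    [-0.0005, 0.001, -0.07, 0, 0.2]
  ]
}}

```text
time_s: 40.6
ee_pos: [619.3, -21.3, 28.9]
ee_rot: [90.2, 89.9, -2.8]
force: [0.4, 0.5, -0.6]
gripper_width: 26.4
```

Emit:
{"fn": "play_rows", "kwargs": {
  "motion": [
    [0, 0, 0, 0, 0.25],
    [0, 0, 0, 0, 0.35],
    [0, 0, 0, 0, 0.4],
    [0, 0, 0, 0, 0.4],
    [0, 0, 0.02, 0, 0.4],
    [0, 0, 0.05, 0, 0.4],
    [0, 0, 0.08, 0, 0.4],
    [0, 0, 0.1, 0, 0.4]
  ]
}}

```text
time_s: 41.27
ee_pos: [619.7, -21.2, 130.9]
ee_rot: [90.7, 89.8, -2.3]
force: [1.0, -0.4, 0.3]
gripper_width: 36.2
```

```bash
python3 - <<'E'
from h import *
s,f=snap("w19"); print(s["time_s"],s["ee_pos"],s["force"],s["gripper_width"])
cv2.imwrite("pics/w19.png",f["img"][:270])
E
```

```text
41.2667 [619.69870405 -21.24065163 130.87640567] [ 1.02700119 -0.3998942   0.28581341] 36.22293725275533
```

View pics/w19.png

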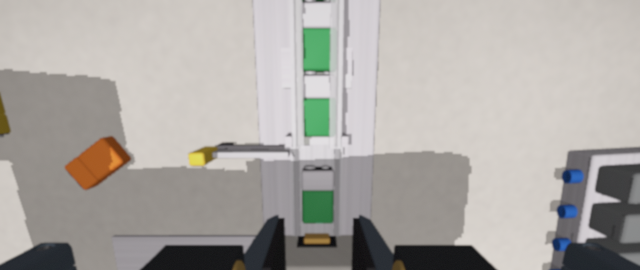

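Emit:
{"fn": "play_rows", "kwargs": {
  "motion": [
    [-0.02, -0.012, 0, 0, 0.2],
    [-0.04, -0.024, 0, 0, 0.0],
    [-0.06, -0.036, 0, 0, 0.0],
    [-0.08, -0.048, 0, 0, 0.0],
    [-0.1, -0.06, 0, 0, 0.0],
    [-0.12, -0.072, 0, 0, 0.0],
    [-0.142, -0.083, 0, 0, 0.0],
    [-0.142, -0.083, 0, 0, 0.0]
  ]
}}

```text
time_s: 41.98
ee_pos: [472.3, -105.2, 127.7]
ee_rot: [-86.2, 89.8, -179.3]
force: [-0.9, -0.3, -0.1]
gripper_width: 0.4
```

Emit:
{"fn": "play_rows", "kwargs": {
  "motion": [
    [0, 0, -0.02, 0, 0.0],
    [0, 0, -0.04, 0, 0.0],
    [-0.002, 0, -0.05, 0, 0.0],
    [-0.005, 0, -0.06, 0, 0.0],
    [-0.008, 0, -0.07, 0, 0.0],
    [-0.011, 0, -0.08, 0, 0.0],
    [-0.013, 0, -0.088, 0, 0.0],
    [-0.015, 0, -0.092, 0, 0.0]
  ]
}}

```text
time_s: 42.65
ee_pos: [465.4, -104.1, 36.7]
ee_rot: [91.5, 89.6, -1.6]
force: [5.4, 3.2, 8.8]
gripper_width: 0.3
```

Emit:
{"fn": "play_rows", "kwargs": {
  "motion": [
    [0, 0, -0.003, 0, 0.0],
    [0, 0, -0.0045, 0, 0.0],
    [0, 0, -0.0045, 0, 0.0],
    [0, 0, -0.0045, 0, 0.0],
    [0, 0, -0.0045, 0, 0.0],
    [0, 0, -0.0045, 0, 0.0],
    [0, 0, -0.0045, 0, 0.0],
    [0, 0, -0.0045, 0, 0.0]
  ]
}}

```text
time_s: 43.32
ee_pos: [465.3, -104.1, 35.3]
ee_rot: [88.6, 89.5, -4.5]
force: [-2.9, 3.7, 26.3]
gripper_width: 0.5
```

Rise and go to the last battery, near (487.5, -352).

Emit:
{"fn": "play_rows", "kwargs": {
  "motion": [
    [0.004, 0, 0.015, 0, 0.0],
    [0.008, 0, 0.03, 0, 0.0],
    [0.015, 0, 0.05, 0, 0.0],
    [0.015, 0, 0.08, 0, 0.1],
    [0.015, 0, 0.12, 0, 0.2],
    [0.018, -0.03, 0.125, 0, 0.4],
    [0.02, -0.07, 0.125, 0, 0.5],
    [0.02, -0.11, 0.125, 0, 0.5]
  ]
}}

```text
time_s: 43.98
ee_pos: [483.3, -215.1, 158.0]
ee_rot: [72.7, 89.8, -20.2]
force: [0.4, -0.1, 0.9]
gripper_width: 31.1
```

Emit:
{"fn": "play_rows", "kwargs": {
  "motion": [
    [0.002, -0.04, 0, 0, 0.5],
    [0.002, -0.08, 0, 0, 0.5],
    [0.002, -0.12, 0, 0, 0.5],
    [0.002, -0.145, 0, 0, 0.5],
    [0.002, -0.155, 0, 0, 0.5],
    [0.002, -0.155, 0, 0, 0.5],
    [0.002, -0.155, 0, 0, 0.5],
    [0.002, -0.155, 0, 0, 0.5]
  ]
}}

```text
time_s: 44.65
ee_pos: [483.8, -367.5, 156.3]
ee_rot: [-160.5, 89.9, 106.5]
force: [0.1, -0.1, 0.0]
gripper_width: 45.8
```

```bash
python3 - <<'E'
from h import *
s,f=snap("w20"); print(s["time_s"],s["ee_pos"],s["qpos"].round(1),yaw(s),s["force"],s["gripper_width"])
for st,c in bats(f): print(st,c.round(1),toz(f,c,15).round(1))
cv2.imwrite("pics/w20.png",f["img"][:270])
E
```

```text
44.65 [ 483.80706084 -367.50117293  156.3481099 ] [-38.3  23.5  90.2   0.   66.3 -35.4] -2.9704668073047915 [ 0.09890166 -0.11522869  0.01577132] 45.766123585426605
[308 162  29  31 721] [322. 177.] [ 488.  -362.3   15. ]
```

View pics/w20.png

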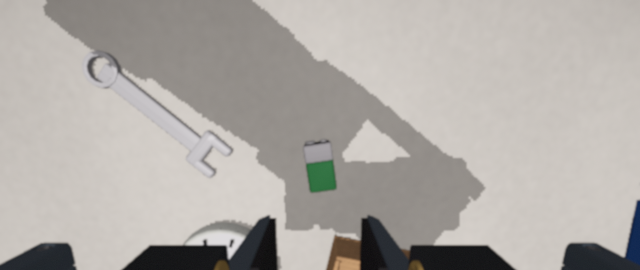

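Emit:
{"fn": "play_rows", "kwargs": {
  "motion": [
    [0.003, 0.01, 0, 0.12, 0.5],
    [0.003, 0.016, -0.03, 0.13, 0.5],
    [0.003, 0.016, -0.06, 0.13, 0.5],
    [0.003, 0.016, -0.09, 0.13, 0.5],
    [0.003, 0.016, -0.115, 0.13, 0.5],
    [0.003, 0.016, -0.125, 0.13, 0.5],
    [0.003, 0.016, -0.125, 0.13, 0.5],
    [0.003, 0.016, -0.125, 0.13, 0.5]
  ]
}}

```text
time_s: 45.37
ee_pos: [487.3, -352.7, 32.2]
ee_rot: [61.8, 90.0, -23.7]
force: [0.2, 0.0, 0.4]
gripper_width: 45.7
```

```bash
python3 - <<'E'
from h import *
s,f=snap("w21"); print(s["time_s"],s["ee_pos"],yaw(s),s["force"],s["gripper_width"])
cv2.imwrite("pics/w21.png",cv2.resize(f["img"][160:290,240:400],None,fx=4,fy=4,interpolation=cv2.INTER_CUBIC))
print(proj(f,[*s["ee_pos"][:2],17.5]))
E
```

```text
45.3667 [ 487.32091524 -352.73632924   32.17054522] 4.4710120405343385 [0.19858023 0.04114101 0.42787866] 45.719719624084995
[np.float64(317.744155197755), np.float64(234.2703752000482)]
```

View pics/w21.png

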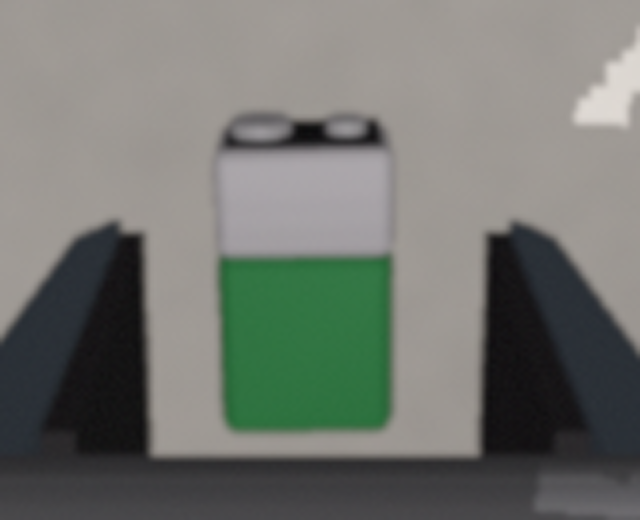

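Emit:
{"fn": "play_rows", "kwargs": {
  "motion": [
    [-0.0005, 0.002, -0.01, 0, 0.5],
    [-0.0005, 0.002, -0.02, 0, 0.5],
    [-0.0005, 0.002, -0.024, 0, 0.5],
    [-0.0005, 0.002, -0.024, 0, 0.5],
    [-0.0005, 0.002, -0.024, 0, 0.35],
    [-0.0005, 0.002, -0.024, 0, 0.2],
    [-0.0005, 0.002, -0.024, 0, 0.2],
    [-0.0005, 0.002, -0.024, 0, 0.2]
  ]
}}

```text
time_s: 46.08
ee_pos: [486.4, -351.5, 7.8]
ee_rot: [50.3, 90.0, -35.3]
force: [0.4, -0.4, -0.4]
gripper_width: 26.0
```

Emit:
{"fn": "play_rows", "kwargs": {
  "motion": [
    [0, 0, 0, 0, 0.2],
    [0, 0, 0, 0, 0.2],
    [0, 0, 0, 0, 0.2],
    [0, 0, 0, 0, 0.2],
    [0, 0, 0.03, 0, 0.2],
    [0, 0, 0.07, 0, 0.2],
    [0, 0, 0.11, -0.11, 0.2],
    [0, 0, 0.13, -0.13, 0.2]
  ]
}}

```text
time_s: 46.75
ee_pos: [487.8, -352.3, 142.1]
ee_rot: [58.2, 89.6, -35.1]
force: [0.8, -1.9, -0.1]
gripper_width: 26.4
```

Emit:
{"fn": "play_rows", "kwargs": {
  "motion": [
    [0.015, 0.037, 0, 0, 0.2],
    [0.03, 0.074, 0, 0, 0.2],
    [0.045, 0.111, 0, 0, 0.2],
    [0.06, 0.148, 0, 0, 0.2],
    [0.075, 0.185, 0, 0, 0.2],
    [0.09, 0.222, 0, 0, 0.2],
    [0.105, 0.259, 0, 0, 0.2],
    [0.12, 0.296, 0, 0, 0.2]
  ]
}}

```text
time_s: 47.42
ee_pos: [606.3, -53.2, 137.3]
ee_rot: [-99.0, 90.0, 168.0]
force: [0.8, -0.0, -0.6]
gripper_width: 26.2
```

Emit:
{"fn": "play_rows", "kwargs": {
  "motion": [
    [0.013, 0.0335, 0, 0, 0.2],
    [0.013, 0.0335, -0.02, 0, 0.2],
    [0.013, 0.0335, -0.04, 0, 0.2],
    [0.013, 0.0335, -0.04, 0, 0.2],
    [0.013, 0.0335, -0.04, 0, 0.2],
    [0.013, 0.0335, -0.04, 0, 0.2],
    [0.013, 0.0335, -0.04, 0, 0.2],
    [0.013, 0.0335, -0.04, 0, 0.2]
  ]
}}

```text
time_s: 48.08
ee_pos: [619.9, -22.3, 98.8]
ee_rot: [91.4, 89.9, -1.7]
force: [-0.0, 0.1, 0.1]
gripper_width: 26.2
```

```bash
python3 - <<'E'
from h import *
s,f=snap("w22"); print(s["time_s"],s["ee_pos"],s["qvel"].round(1),yaw(s),s["force"],s["gripper_width"])
cv2.imwrite("pics/w22.png",f["img"][:270])
E
```

```text
48.0833 [619.85310779 -22.27627247  98.80899994] [-0.1  0.   0.3  0.  -0.1  0. ] -3.0870943888342604 [-0.02828649  0.08485482  0.11035555] 26.212690921157396
```

View pics/w22.png

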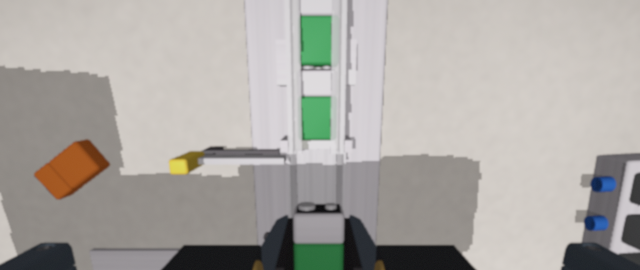

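Emit:
{"fn": "play_rows", "kwargs": {
  "motion": [
    [-0.0005, 0.0005, -0.03, 0, 0.2],
    [-0.0005, 0.0005, -0.05, 0, 0.2],
    [-0.0005, 0.0005, -0.06, 0, 0.2],
    [-0.0005, 0.0005, -0.064, 0, 0.2],
    [-0.0005, 0.0005, -0.067, 0, 0.2],
    [-0.0005, 0.0005, -0.07, 0, 0.2],
    [-0.0005, 0.0005, -0.07, 0, 0.2],
    [-0.0005, 0.0005, -0.07, 0, 0.2]
  ]
}}

```text
time_s: 48.8
ee_pos: [619.3, -21.3, 28.3]
ee_rot: [89.5, 89.9, -3.5]
force: [-0.2, -0.6, -0.2]
gripper_width: 26.4
```

Emit:
{"fn": "play_rows", "kwargs": {
  "motion": [
    [0, 0, 0, 0, 0.25],
    [0, 0, 0, 0, 0.35],
    [0, 0, 0, 0, 0.4],
    [0, 0, 0, 0, 0.4],
    [0, 0, 0.02, 0, 0.4],
    [0, 0, 0.05, 0, 0.4],
    [0, 0, 0.08, 0, 0.4],
    [0, 0, 0.1, 0, 0.4]
  ]
}}

```text
time_s: 49.47
ee_pos: [619.7, -21.3, 130.4]
ee_rot: [90.5, 89.8, -2.5]
force: [0.8, 1.1, 0.2]
gripper_width: 36.5
```

```bash
python3 - <<'E'
from h import *
s,f=snap("w23"); print(s["time_s"],s["ee_pos"],s["force"],s["gripper_width"])
cv2.imwrite("pics/w23.png",f["img"][:270])
E
```

```text
49.4667 [619.71708235 -21.26970461 130.38698301] [0.83250795 1.08435459 0.20598784] 36.47290474364466
```

View pics/w23.png

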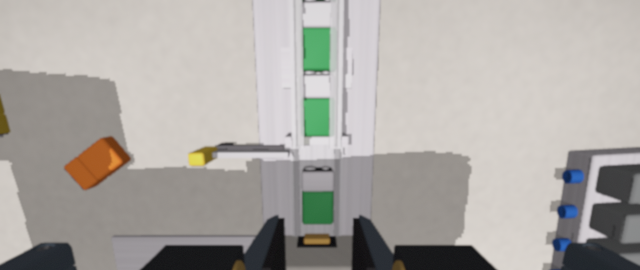

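Emit:
{"fn": "play_rows", "kwargs": {
  "motion": [
    [-0.02, -0.012, 0, 0, 0.2],
    [-0.04, -0.024, 0, 0, 0.0],
    [-0.06, -0.036, 0, 0, 0.0],
    [-0.08, -0.048, 0, 0, 0.0],
    [-0.1, -0.06, 0, 0, 0.0],
    [-0.12, -0.072, 0, 0, 0.0],
    [-0.142, -0.083, 0, 0, 0.0],
    [-0.142, -0.083, 0, 0, 0.0]
  ]
}}

```text
time_s: 50.18
ee_pos: [472.3, -105.2, 127.2]
ee_rot: [-86.5, 89.8, -179.6]
force: [-0.5, 0.4, 0.8]
gripper_width: 0.4
```

Emit:
{"fn": "play_rows", "kwargs": {
  "motion": [
    [0, 0, -0.02, 0, 0.0],
    [0, 0, -0.04, 0, 0.0],
    [-0.002, 0, -0.05, 0, 0.0],
    [-0.005, 0, -0.06, 0, 0.0],
    [-0.008, 0, -0.07, 0, 0.0],
    [-0.011, 0, -0.08, 0, 0.0],
    [-0.013, 0, -0.088, 0, 0.0],
    [-0.015, 0, -0.092, 0, 0.0]
  ]
}}

```text
time_s: 50.85
ee_pos: [465.6, -104.1, 36.3]
ee_rot: [91.6, 89.5, -1.5]
force: [5.6, 3.7, 7.5]
gripper_width: 0.3
```

Emit:
{"fn": "play_rows", "kwargs": {
  "motion": [
    [0, 0, -0.003, 0, 0.0],
    [0, 0, -0.0045, 0, 0.0],
    [0, 0, -0.0045, 0, 0.0],
    [0, 0, -0.0045, 0, 0.0],
    [0, 0, -0.0045, 0, 0.0],
    [0, 0, -0.0045, 0, 0.0],
    [0, 0, -0.0045, 0, 0.0],
    [0, 0, -0.0045, 0, 0.0]
  ]
}}

```text
time_s: 51.52
ee_pos: [465.6, -104.1, 35.1]
ee_rot: [89.2, 89.5, -3.9]
force: [-2.6, 3.4, 30.3]
gripper_width: 1.0
```

Emit:
{"fn": "play_rows", "kwargs": {
  "motion": [
    [0.004, 0, 0.015, 0, 0.0],
    [0.008, 0, 0.03, 0, 0.0],
    [0.015, 0, 0.05, 0, 0.0],
    [0.015, 0, 0.08, 0, 0.1],
    [0.015, 0, 0.12, 0, 0.2],
    [0.025, 0.03, 0.16, -0.12, 0.4],
    [0.035, 0.06, 0.18, -0.24, 0.5],
    [0.045, 0.09, 0.18, -0.36, 0.5]
  ]
}}

```text
time_s: 52.18
ee_pos: [509.7, -15.3, 216.4]
ee_rot: [111.1, 89.4, -2.6]
force: [1.3, 0.9, -0.4]
gripper_width: 30.8
```

Emit:
{"fn": "play_rows", "kwargs": {
  "motion": [
    [0.005, 0.02, 0, -0.12, 0.5],
    [0.01, 0.03, 0, -0.24, 0.5],
    [0.01, 0.03, 0, -0.36, 0.5],
    [0.01, 0.03, 0, -0.48, 0.5],
    [0.01, 0.03, 0, -0.6, 0.5],
    [0.01, 0.03, 0, -0.72, 0.5],
    [0.01, 0.03, 0, -0.84, 0.5],
    [0.01, 0.03, 0, -0.96, 0.5]
  ]
}}

```text
time_s: 52.85
ee_pos: [516.6, 14.5, 210.8]
ee_rot: [-177.2, 90.0, 14.1]
force: [-0.0, -0.2, 0.0]
gripper_width: 45.4
```

Emit:
{"fn": "play_rows", "kwargs": {
  "motion": [
    [0, 0, 0, -0.12, 0.5],
    [0, 0, 0, -0.24, 0.5],
    [0, 0, 0, -0.25, 0.5],
    [0, 0, 0, -0.25, 0.5],
    [0, 0, 0, -0.25, 0.5],
    [0, 0, 0, -0.25, 0.5],
    [0, 0, 0, -0.25, 0.5],
    [0, 0, 0, -0.25, 0.5]
  ]
}}

```text
time_s: 53.52
ee_pos: [516.2, 14.1, 210.8]
ee_rot: [107.5, 90.0, -75.1]
force: [0.5, -0.1, 0.2]
gripper_width: 45.7
```

```bash
python3 - <<'E'
from h import *
s,f=snap("w24"); print(s["time_s"],s["ee_pos"],s["qvel"].round(1),yaw(s),s["force"],s["gripper_width"])
E
```

```text
53.5167 [516.22610745  14.12734532 210.81518553] [ 0.  -0.1  0.   0.   0.   0.2] -92.61957804007169 [ 0.54668977 -0.13394714  0.18403978] 45.724106957058396
```

View pics/w24.png

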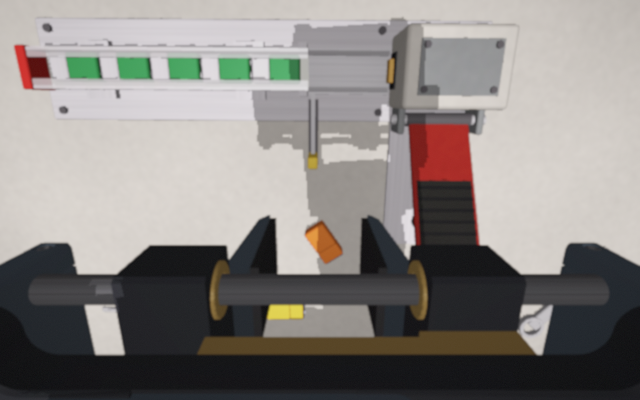

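Emit:
{"fn": "play_rows", "kwargs": {
  "motion": [
    [0.019, 0.0045, -0.02, -0.008, 0.5],
    [0.019, 0.0045, -0.05, -0.008, 0.5],
    [0.019, 0.0045, -0.09, -0.008, 0.5],
    [0.019, 0.0045, -0.12, -0.008, 0.5],
    [0.019, 0.0045, -0.15, -0.008, 0.5],
    [0.019, 0.0045, -0.162, -0.008, 0.5],
    [0.019, 0.0045, -0.162, -0.008, 0.3],
    [0.019, 0.0045, -0.162, -0.008, 0.05]
  ],
  "squeeze": 20
}}

```text
time_s: 54.23
ee_pos: [535.2, 18.6, 48.6]
ee_rot: [9.6, 89.9, -173.5]
force: [-0.3, 0.8, 0.4]
gripper_width: 34.8
```

Emit:
{"fn": "play_rows", "kwargs": {
  "motion": [
    [0, 0, 0, 0, 0.05],
    [0, 0, 0, 0, 0.05],
    [0, 0, 0, 0, 0.05],
    [0, 0, 0, 0, 0.05],
    [0, 0, 0, 0, 0.05],
    [0.004, -0.0002, 0, 0, 0.05],
    [0.008, -0.0004, 0, 0, 0.05],
    [0.012, -0.0006, 0, 0, 0.05]
  ]
}}

```text
time_s: 54.9
ee_pos: [547.6, 18.4, 50.0]
ee_rot: [-150.4, 89.9, 26.5]
force: [-1.6, 2.6, 7.3]
gripper_width: 9.8
```

Emit:
{"fn": "play_rows", "kwargs": {
  "motion": [
    [0.005, -0.0002, 0, 0, 0.05],
    [0.01, -0.0005, 0, 0, 0.05],
    [0.015, -0.0008, 0, 0, 0.05],
    [0.02, -0.001, 0, 0, 0.05],
    [0.025, -0.0013, 0, 0, 0.05],
    [0.028, -0.0015, 0, 0, 0.05],
    [0.03, -0.0016, 0, 0, 0.05],
    [0.03, -0.0016, 0, 0, 0.05]
  ]
}}

```text
time_s: 55.57
ee_pos: [575.9, 16.9, 49.9]
ee_rot: [-9.9, 89.8, 167.0]
force: [-5.0, 2.2, 10.2]
gripper_width: 9.6
```

Emit:
{"fn": "play_rows", "kwargs": {
  "motion": [
    [0.001, 0, 0, 0, 0.05],
    [0.002, 0, 0, 0, 0.05],
    [0.003, 0, 0, 0, 0.05],
    [0.004, 0, 0, 0, 0.05],
    [0.005, 0, 0, 0, 0.05],
    [0.005, 0, 0, 0, 0.05],
    [0.005, 0, 0, 0, 0.05],
    [0.005, 0, 0, 0, 0.05]
  ]
}}

```text
time_s: 56.23
ee_pos: [576.1, 16.9, 49.8]
ee_rot: [0.5, 89.3, 177.3]
force: [-13.7, 2.8, 16.9]
gripper_width: 10.0
```

Emit:
{"fn": "play_rows", "kwargs": {
  "motion": [
    [0, 0, 0, 0, 0.15],
    [0, 0, 0, 0, 0.3],
    [0, 0, 0, 0, 0.5],
    [0, 0, 0, 0, 0.5],
    [0, 0, 0.04, 0, 0.5],
    [0, 0, 0.08, 0, 0.5],
    [-0.02, 0, 0.12, 0, 0.5],
    [-0.04, 0, 0.16, 0, 0.5]
  ]
}}

```text
time_s: 56.9
ee_pos: [545.2, 16.3, 204.6]
ee_rot: [125.3, 90.0, -57.9]
force: [0.8, 0.2, -0.4]
gripper_width: 45.7
```

```bash
python3 - <<'E'
from h import *
s,f=snap("w25"); print(s["time_s"],s["ee_pos"],s["qvel"].round(1),yaw(s),s["force"],s["gripper_width"])
for x in (535,565.5,575): print(x,proj(f,(x,19-.053*(x-535),64)))
g=grab_frame("scene"); cv2.imwrite("pics/s5.png",cv2.resize(g["img"][120:320,210:470],None,fx=3,fy=3,interpolation=cv2.INTER_CUBIC))
E
```

```text
56.9 [545.19930974  16.26538021 204.63977046] [  0.3 -39.7 -10.1  -0.   50.    0.2] -93.12531326497907 [ 0.76415407  0.18628627 -0.39269486] 45.66210756632939
535 [np.float64(315.3250016968714), np.float64(194.2120218197412)]
565.5 [np.float64(315.1870576976545), np.float64(162.7463911260446)]
575 [np.float64(315.1425732487047), np.float64(152.59929338918778)]
```

View pics/w25.png

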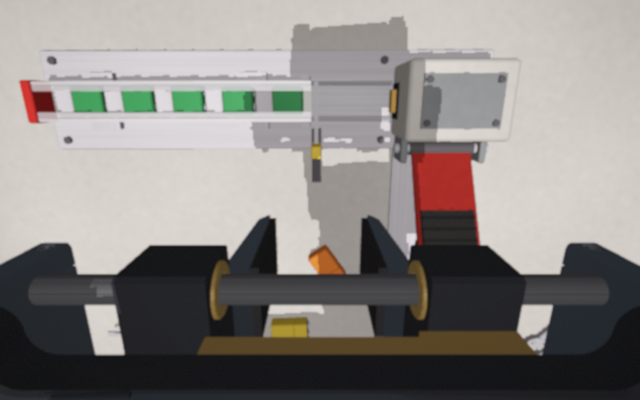

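View pics/s5.png

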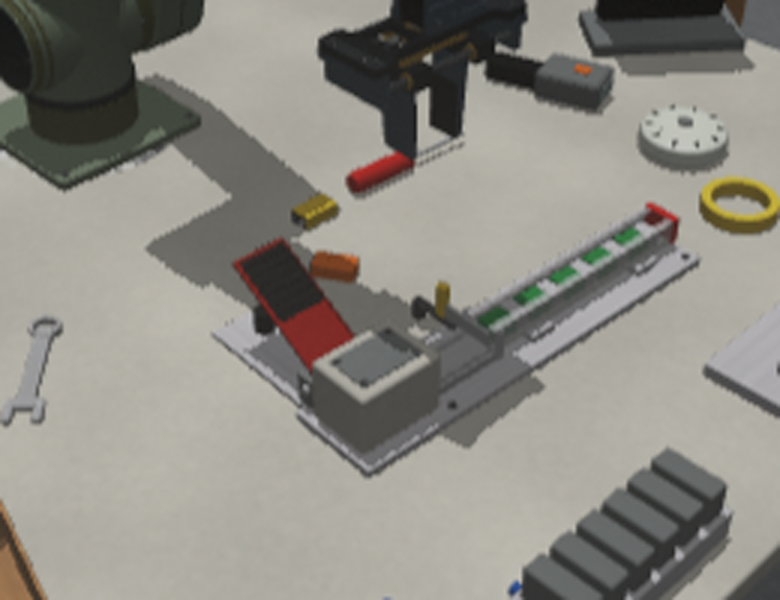

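Emit:
{"fn": "play_rows", "kwargs": {
  "motion": [
    [0, 0, 0.03, 0, 0.5],
    [0, 0, 0.03, 0, 0.5],
    [0, 0, 0.03, 0, 0.5],
    [0, 0, 0.03, 0, 0.5],
    [0, 0, 0.03, 0, 0.5],
    [0, 0, 0.03, 0, 0.5],
    [0, 0, 0.03, 0, 0.5],
    [0, 0, 0.03, 0, 0.5]
  ]
}}

```text
time_s: 57.67
ee_pos: [544.8, 16.4, 232.6]
ee_rot: [9.1, 89.9, -174.1]
force: [-0.5, 0.3, 0.2]
gripper_width: 45.6
```

```bash
python3 - <<'E'
from h import *
s=sensors.state(); print(s["time_s"],s["force"],s["qvel"].round(1))
print(job_done())
E
```

```text
57.6667 [-0.48908678  0.32926129  0.21038941] [-0.  -0.3 -0.3  0.   0.2 -0. ]
the job is handed in; nothing more can be done
None
```

I refilled the magazine and handed the job in at 57.7 s. All five green batteries were on the bench, and each went into the tube terminals first with one full pedal stroke. Then I slid the gate shut.

- **Final pictures:** they show five batteries in the tube, the ram back at rest and the pedal up. The gate is shut, and the orange and yellow look-alikes and the other bench items in view look unmoved. The arm was clear of everything.
- **Pedal:** every stroke ended with 24 to 32 N on the fingers and the pad no longer moving down, so I took each one as reaching the stop.
- **Gate:** on opening, the camera showed only about 31 mm of travel, not 40. A second pull held at 14 N without moving. Closing it took about 41 mm to a firm stop, so it was fully open and had most likely started about 9 mm ajar.

I noticed no knocked battery during the run. On the first gate pull the fingers slid about 10 mm on the tab, which could have been the grip slackening or the gate reaching its stop.

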